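# Clear the offcuts and square the board on the alignment plate

### The arm

A 6-joint arm with a two-finger parallel gripper is mounted at the origin on the work surface. World frame = base frame: x ahead of the robot, y to its left, z up, the work surface at z = 0. Lengths are in m, angles in rad, forces in N, time in s.
With the tool pointing down it reaches from about 0.375 to 0.9 m from the base axis. Payload 3.1 kg.
Tool frame: the origin (TCP) lies at the very end of the fingers, on their centre line; the grasp point (between the pads) lies 19 mm behind it; x points along the fingers, y is the direction in which the jaws open and shut, and the axes are right-handed (so a half turn about x gives the same grasp; the last joint's range is limited). The gripper opens to 85 mm and grips with 20 to 120 N. Pads are 22 mm wide; open, the fingers measure 114 mm over their backs; the gripper's body (76 mm by 85 mm) begins 54 mm behind the grasp point. The pads swing forward as they close: fully open they stand 13 mm farther back than shut.
Start: joints at [-1.365, 0.527, 1.433, -0, 1.181, -0.178], TCP at [0.234, -0.579, 0.231] pointing down, gripper open.
Joint ranges: [-3.08, 3.08], [-0.75, 2.2], [0.22, 2.44], [-1.43, 4.57], [0, 2.65], [-2.85, 2.85]. Speed limits (rad/s): [2.79, 2.79, 3.14, 3.14, 3.14, 3.14].

### API

Orientations are given as a unit quaternion [x, y, z, w].
In Python, from station import manip gives the robot as it stands.
- The arm moves only by the shell command python3 -m jog 'ROWS' [FORCE]. ROWS is a JSON object of lists of equal length, an entry for each row: "linear": the shift along the tool's x, y, z in cm, a list of three; "twist": the turn about the tool's x in rad; "claw": the opening, from -1 (shut) to 1 (fully open). A call has 1 to 20 rows; each row is the pose to reach, as a shift and turn from the pose commanded when the call began, along the tool's axes at that moment; what a row does not reach only later rows make up. A row lasts 1/12 s, in which the tool goes at most 41.7 mm and 7.16 degrees, less where a joint would pass 70% of its speed; a pose out of reach is approached as far as the arm can. A call with a gripper value outside its range is refused whole. The fingers move at their own pace and stop on an object; FORCE is the grip in N (left out, the last holds). Time passes only in rows, so rows that repeat a pose let the fingers close. It gives the time, the measured TCP pose, the force and the opening at its end, in the units of the state.
- manip.sense(): the state, without advancing time (a new reading comes with each control period).
- manip.snapshot(name): name is "scene" or "side" or "wrist"; returns a dict with "pixels" (400x640x3 uint8, red, green, blue), "camera_matrix" (3x3 intrinsics, pixels), "R" (3x3) and "t" (3): a world point X has camera coordinates R X + t. Camera axes: x right, y down, z forward; pixel columns grow to the right and rows downward; lengths in m; the calibration is good to about 2 mm. A picture is of the moment at which its call begins. There is no depth.
- manip.sign_off(): hands the job in, once; it reports no verdict.
The state is a dict: "t": time; "q": joint angles; "qd": joint speeds; "tau": joint torques, N m; "tcp_pos": TCP position; "tool_rot": TCP orientation; "force": force on the tool from outside, world axes, zero at the start; "ft_torque": the same for the moment, N m; "finger_gap": opening from 0.0 (shut) to 1.0 (fully open).
Only numpy, scipy, OpenCV 4.12 (cv2) and the standard library are available. Lean on these libraries where they do the work, as an engineer would, in place of code of your own. Each camera call takes 0.05 s, during which the arm holds its last target.

### The job

Pick up the red-handled scraper and, with it alone, sweep all four copper offcuts off the plate into the yellow catch tray; then, still with the scraper, nudge the green board along the plate until it sits flush against both fences of the square corner. Finally stand the scraper back upright on its blue pad, lengthwise along it, and let go. Never touch the offcuts or the board with the gripper itself, and leave everything else on the bench undisturbed.

Things in the scene. Friction and masses are not known exactly. Their poses are not given: they have to be found in the camera images.
- plate_top (a point): Centre of the top surface of the fixed dark alignment plate: 220 mm along its x, 300 mm along its y, the top 50 mm above the bench. Its x points away from the robot, its y to the robot's left, both turned by the plate's yaw. An aluminium fence 12 mm wide and 10 mm high stands on the whole far (+x) edge and another on the whole left (+y) edge, both inside the 220 x 300 outline. The near (-x) edge and the right (-y) edge are open.
- corner (a point): Inner square corner of the two fences, on the plate's top surface: 98 mm in +x and 138 mm in +y of plate_top, same axes. The fence faces run from here along -x and along -y.
- tray_floor (a point): Centre of the inner floor of the yellow catch tray, fixed to the plate beyond its right (-y) edge, same axes; 205 mm in -y of plate_top and 45 mm below it. Inside 252 mm (x) by 110 mm (y); its side walls 4 mm thick and its outer wall end 6 mm below the plate's top; on the plate's side the plate's own edge closes it (the tray reaches 20 mm past the plate at either end).
- pad_top (a point): Centre of the top of the fixed blue pad, 150 mm (its x) by 70 mm (its y) by 4 mm, on which the scraper stands.
- scraper_grip (a point): Scraper block, loose, standing upright on its pad, about 160 g. Foot block 110 mm long (its x), 24 mm thick (its y), 28 mm high, white with a black rubber sole; on its middle a red handle 60 mm long (x), 20 mm thick (y), reaching from 28 to 86 mm above the sole. This point is the middle of the handle, 57 mm above the sole; z up. Pinch the handle across its thickness from above.
- board_mid (a point): Green circuit board on a black carrier, loose, about 160 g: 80 mm (its x) by 110 mm (its y) by 8 mm, with small parts up to 3 mm high on top. Lies askew on the plate, 15 to 35 mm short of each fence, its own x and y within 0.25 rad of the plate's. This point is its centre, 4 mm above its underside.
- chip0_mid (a point): Loose copper heat-sink offcut, 62 mm long (its x), 16 mm wide (its y), 10 mm high with a rib along the middle, about 40 g, at any yaw; starts on the near strip of the plate in front of the board. This point is its centre, 5 mm above its underside.
- chip1_mid (a point): Loose copper heat-sink offcut, 62 mm long (its x), 16 mm wide (its y), 10 mm high with a rib along the middle, about 40 g, at any yaw; starts on the right part of the plate. This point is its centre, 5 mm above its underside.
- chip2_mid (a point): Loose copper heat-sink offcut, 62 mm long (its x), 16 mm wide (its y), 10 mm high with a rib along the middle, about 40 g, at any yaw; starts on the right part of the plate. This point is its centre, 5 mm above its underside.
- chip3_mid (a point): Loose copper heat-sink offcut, 62 mm long (its x), 16 mm wide (its y), 10 mm high with a rib along the middle, about 40 g, at any yaw; starts on the right part of the plate. This point is its centre, 5 mm above its underside.
- bottle: Bystander, leave alone: white plastic bottle with a blue cap, 56 mm across, 165 mm tall; origin under its centre.
- spool: Bystander, leave alone: metal spool standing upright, 60 mm across, 50 mm high; origin under its centre.
- jar: Bystander, leave alone: amber jar with a black lid, 56 mm across, 75 mm high; origin under its centre.
- tweezers: Bystander, leave alone: black tweezers lying flat, 125 mm long (its x), 6 mm high; origin under the middle.
- driver: Bystander, leave alone: screwdriver lying along its x, 160 mm long, about 30 mm high; origin under its middle.
- reel: Bystander, leave alone: pale plastic tape reel lying flat, 90 mm across, 16 mm high; origin under its centre.
- sparepcb: Bystander, leave alone: purple circuit board lying flat on the bench, 90 (x) by 70 (y) mm, up to 11 mm high; origin under its centre.
Mind the look-alikes: they are no part of the job. What is shaped like the part that bears chip3_mid but turquoise is not meant.

How it is judged:
On the way, in this order (a step that is already met when the one before it is completed fails the run):
1. the scraper is lifted off its pad (z of scraper_grip in the frame of pad_top above 0.08 m), for 0.1 s.
2. all four offcuts lie in the catch tray (z of each of chip0_mid, chip1_mid, chip2_mid, chip3_mid in the frame of plate_top below -0.006 m and y of chip0_mid in the frame of plate_top between -0.262 and -0.15 m and x of chip0_mid in the frame of plate_top between -0.128 and 0.128 m and y of chip1_mid in the frame of plate_top between -0.262 and -0.15 m and x of chip1_mid in the frame of plate_top between -0.128 and 0.128 m and y of chip2_mid in the frame of plate_top between -0.262 and -0.15 m and x of chip2_mid in the frame of plate_top between -0.128 and 0.128 m and y of chip3_mid in the frame of plate_top between -0.262 and -0.15 m and x of chip3_mid in the frame of plate_top between -0.128 and 0.128 m), for 0.2 s.
3. the board is flush in the corner (x of board_mid in the frame of corner above -0.0425 m and y of board_mid in the frame of corner above -0.0575 m and angle between the x axis of board_mid and the x axis of plate_top, either way round below 0.03 rad and z of board_mid in the frame of plate_top below 0.007 m and angle between board_mid's own z axis and vertical below 0.04 rad), for 0.2 s.
At the end, for the whole second after the job is handed in: The centre of each offcut is inside the tray's outline and at least 6 mm below the plate's top; the board lies flat with gaps under 2.5 mm to both fences and within 0.03 rad of square; the scraper stands upright on its pad, within 25 mm of the pad's centre and 0.35 rad of its length; all at rest (all of step 2 and all of step 3 and horizontal distance between scraper_grip and pad_top below 0.025 m and angle between the x axis of scraper_grip and the x axis of pad_top, either way round below 0.35 rad and angle between scraper_grip's own z axis and vertical below 0.1 rad and z of scraper_grip in the frame of pad_top below 0.062 m and linear speed of each of chip0, chip1, chip2, chip3, board, scraper below 0.02 m/s); the robot touches nothing.
It fails at once if the gripper's fingers push the board or an offcut (only the scraper may) (contact force between the fingers and board above 1 N or contact force between the fingers and chip0 above 1 N or contact force between the fingers and chip1 above 1 N or contact force between the fingers and chip2 above 1 N or contact force between the fingers and chip3 above 1 N).
It fails at once if a bystander is moved by more than 15 mm or tipped (distance of any of bottle, spool, jar, tweezers, driver, reel, sparepcb from where it was at the start of the episode above 0.015 m or angle between any of bottle, spool, jar, tweezers, reel, sparepcb's own z axis and vertical above 0.3 rad).
It also fails if it takes over 72 s, if anything falls off the work surface, if the arm or the gripper's body presses on something with over 40 N, if the wrist force passes 120 N, or if a joint passes its speed limit or range.

## Working session

There is one attempt and no reset: what is moved stays moved. The work goes in short steps, Python scripts to look and compute and a shell command to move; the robot and the scene stay as the last step left them, time stands still between calls to the robot, and variables do not carry over. Pictures are saved under pics/ and viewed, and the job is handed in when it is done.

```bash
mkdir -p pics; ls; python3 - <<'E'
from station import manip
import cv2
s=manip.sense(); print(s)
for n in ("scene","side","wrist"):
    p=manip.snapshot(n); cv2.imwrite(f"pics/{n}0.png",p["pixels"][:,:,::-1]); print(n,p["camera_matrix"],p["R"],p["t"])
E
```

```text
pics
{'t': 0.0, 'q': array([-1.36552429e+00,  5.28456905e-01,  1.43390815e+00,  7.64505892e-06,
        1.18138895e+00, -1.78506446e-01]), 'qd': array([ 0.00018779, -0.00042921, -0.00020655, -0.00080406,  0.00054573,
        0.00024928]), 'tau': array([ 6.56022858e-04, -4.42355704e+01, -1.78023881e+01, -9.38375479e-05,
        8.50665645e-03, -5.48486440e-06]), 'tcp_pos': array([ 0.23389412, -0.57881334,  0.23033744]), 'tool_rot': array([-0.69412038, -0.13561805,  0.69413584, -0.13408981]), 'force': array([ 0.6048024 ,  0.41299055, -0.65495278]), 'ft_torque': array([ 0.00746185, -0.0225634 , -0.03298298]), 'finger_gap': 0.9981406114354868}
scene [[439.96750927   0.         320.40650018]
 [  0.         439.96750927 200.68119702]
 [  0.           0.           1.        ]] [[ 0.3837865   0.92316809 -0.02164699]
 [ 0.58037386 -0.25937833 -0.77193851]
 [-0.71824376  0.28369623 -0.63532854]] [-0.17917648 -0.24179074  1.67342065]
side [[406.38979486   0.         312.69707232]
 [  0.         406.38979486 200.39111075]
 [  0.           0.           1.        ]] [[ 0.80221417 -0.59695655  0.00976237]
 [-0.30848165 -0.42843881 -0.84928161]
 [ 0.5111668   0.67829423 -0.52784983]] [-0.41983444  0.2302151   0.80428971]
wrist [[288.08904684   0.         317.79059018]
 [  0.         288.08904684 199.20053537]
 [  0.           0.           1.        ]] [[ 0.37422935 -0.92733412 -0.00195696]
 [-0.88908131 -0.35939055  0.28350106]
 [-0.26360352 -0.10435452 -0.95896993]] [-0.62370888 -0.03625197  0.37989673]
```

View pics/scene0.png

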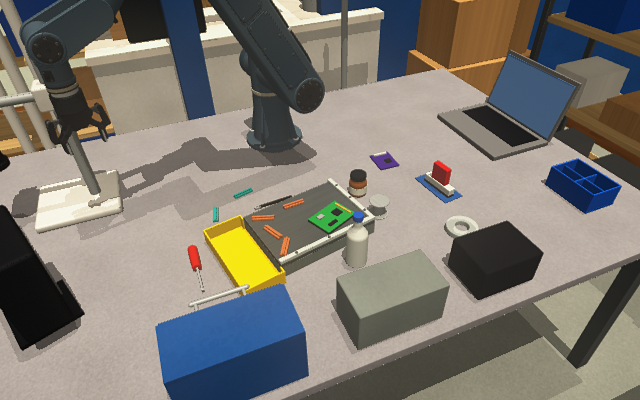

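View pics/side0.png

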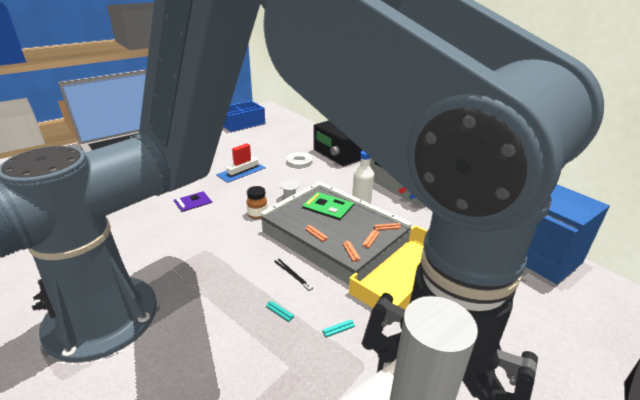

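View pics/wrist0.png

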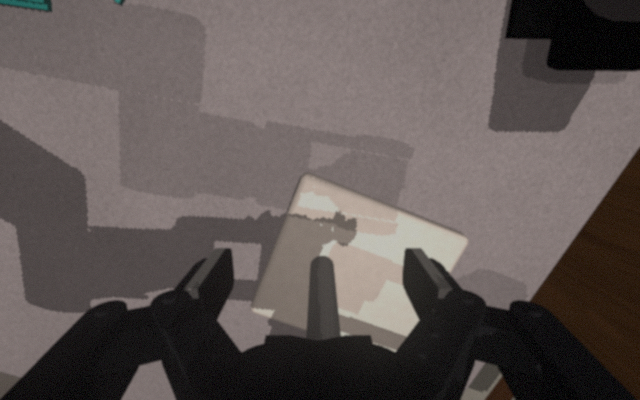

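The scene view shows the red scraper handle at (441,173) and its blue pad at (438,186). The plate is around (310,222), with the tray at (242,252) and the board at (331,217). The copper offcuts are at (263,217), (293,203), (272,231) and (285,246), and the turquoise look-alikes at (243,193) and (216,214). The side view shows the same four offcuts unobstructed.

```bash
cat > h.py <<'E'
import numpy as np, cv2
from station import manip
from scipy.spatial.transform import Rotation as Rn
def snap(n,save=None):
    p=manip.snapshot(n)
    if save: cv2.imwrite(f"pics/{save}.png",p["pixels"][:,:,::-1])
    return p
def ray(p,uv,z):
    uv=np.atleast_2d(np.asarray(uv,float)); K=np.asarray(p["camera_matrix"]);R=np.asarray(p["R"]);t=np.asarray(p["t"])
    d=np.c_[uv,np.ones(len(uv))]@np.linalg.inv(K).T@R; c=-R.T@t
    return c+d*((z-c[2])/d[:,2])[:,None]
def proj(p,X):
    X=np.atleast_2d(X); c=X@np.asarray(p["R"]).T+np.asarray(p["t"]); u=c@np.asarray(p["camera_matrix"]).T
    return u[:,:2]/u[:,2:]
def hsv(p): return cv2.cvtColor(np.ascontiguousarray(p["pixels"]),cv2.COLOR_RGB2HSV)
def mask(p,lo,hi): return cv2.inRange(hsv(p),np.array(lo),np.array(hi))
def blobs(m,amin=15):
    cs,_=cv2.findContours(m,cv2.RETR_EXTERNAL,cv2.CHAIN_APPROX_NONE)
    return sorted([c for c in cs if cv2.contourArea(c)>=amin],key=cv2.contourArea,reverse=True)
def crop(p,x0,y0,x1,y1,s,name):
    im=p["pixels"][y0:y1,x0:x1,::-1]; cv2.imwrite(f"pics/{name}.png",cv2.resize(im,None,fx=s,fy=s,interpolation=cv2.INTER_CUBIC))
E
python3 - <<'E'
from h import *
p=snap("scene");q=snap("side")
crop(p,190,150,400,300,3.8,"c1"); crop(p,400,140,480,210,8,"c2"); crop(q,210,120,450,310,3.3,"c3")
for nm,lo,hi,z in [("copper",(5,130,120),(14,255,255),.06),("green",(50,120,80),(70,255,255),.061),("blue",(105,120,80),(115,255,255),.004),("red",(0,180,100),(4,255,255),.08),("yellow",(22,150,120),(30,255,255),.044),("turq",(82,120,60),(95,255,255),.01)]:
  for v,n in((p,"scene"),(q,"side")):
    for c in blobs(mask(v,lo,hi))[:6]:
        r=cv2.minAreaRect(c); m=c[:,0].mean(0); print(nm,n,cv2.contourArea(c),np.round(r[0]),np.round(ray(v,[r[0]],z)[0],3))
E
```

```text
copper scene 98.0 [285. 246.] [ 0.625 -0.164  0.06 ]
copper scene 98.0 [273. 232.] [ 0.561 -0.177  0.06 ]
copper scene 89.0 [262. 218.] [ 0.495 -0.185  0.06 ]
copper scene 77.5 [293. 204.] [ 0.472 -0.086  0.06 ]
copper scene 41.0 [359. 184.] [0.465 0.129 0.06 ]
copper side 106.0 [257. 203.] [0.418 0.104 0.06 ]
copper side 100.5 [379. 232.] [ 0.587 -0.175  0.06 ]
copper side 79.0 [316. 234.] [ 0.461 -0.094  0.06 ]
copper side 71.5 [350. 252.] [ 0.482 -0.192  0.06 ]
green scene 712.0 [331. 216.] [ 0.569 -0.008  0.061]
green side 626.0 [328. 205.] [ 0.561 -0.014  0.061]
blue scene 12993.5 [232. 352.] [ 0.833 -0.363  0.004]
blue scene 2553.5 [384.  40.] [-0.72   0.875  0.004]
blue scene 2550.0 [189.  59.] [-0.923 -0.162  0.004]
blue scene 1520.5 [589. 180.] [0.684 0.848 0.004]
blue scene 1412.0 [561.  50.] [-0.198  1.626  0.004]
blue scene 938.5 [616.  69.] [0.099 1.662 0.004]
blue side 5172.5 [76. 32.] [0.587 3.41  0.004]
blue side 4496.5 [563. 235.] [ 1.017 -0.413  0.004]
blue side 3109.0 [75. 91.] [0.252 1.63  0.004]
blue side 1447.5 [253.  92.] [0.966 1.101 0.004]
blue side 173.5 [241. 171.] [0.514 0.38  0.004]
blue side 50.0 [364. 155.] [0.926 0.237 0.004]
red scene 170.5 [194. 257.] [ 0.591 -0.388  0.08 ]
red scene 88.0 [444. 171.] [0.537 0.383 0.08 ]
red side 218.5 [242. 154.] [0.507 0.349 0.08 ]
yellow scene 2866.0 [246. 255.] [ 0.6   -0.263  0.044]
yellow side 403.0 [365. 291.] [ 0.439 -0.287  0.044]
yellow side 201.0 [417. 236.] [ 0.665 -0.224  0.044]
yellow side 84.5 [413. 284.] [ 0.532 -0.33   0.044]
turq scene 54.5 [243. 193.] [ 0.298 -0.197  0.01 ]
turq scene 50.0 [215. 213.] [ 0.36  -0.299  0.01 ]
turq side 197.0 [338. 328.] [ 0.356 -0.305  0.01 ]
turq side 177.5 [279. 311.] [ 0.289 -0.203  0.01 ]
```

View pics/c1.png

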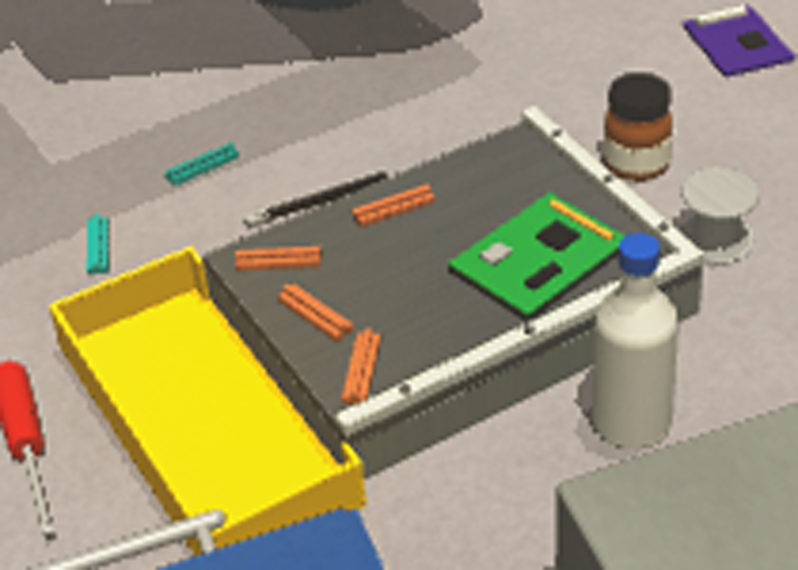

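View pics/c2.png

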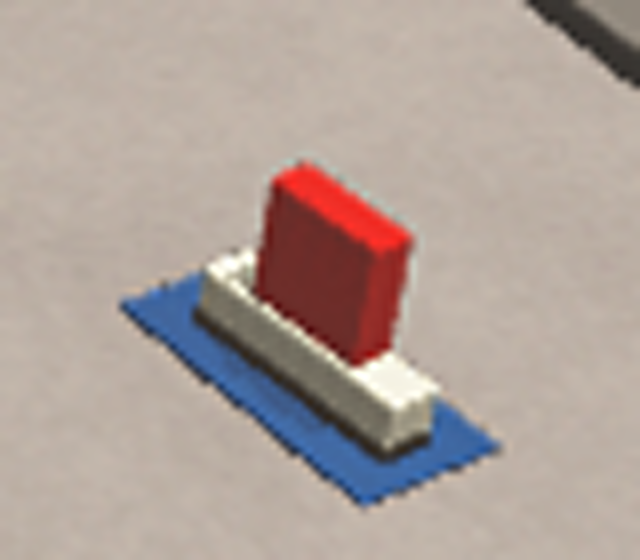

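View pics/c3.png

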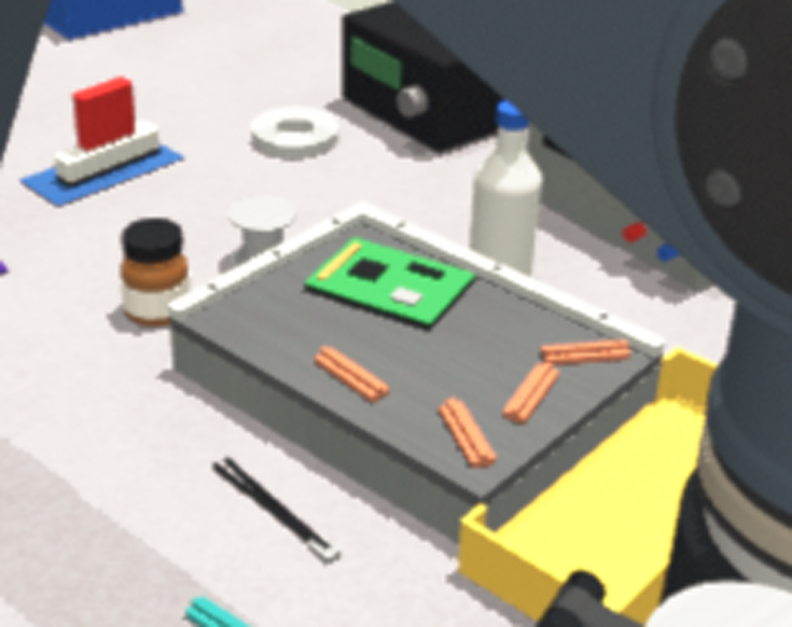

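```bash
python3 - <<'E'
from h import *
p=snap("scene");q=snap("side")
pc=[((205,258),.05),((528,110),.06),((705,255),.06),((348,428),.06)]
qc=[((480,500),.05),((172,307),.06),((365,203),.06),((662,345),.06)]
L=[[-.11,-.15],[-.11,.15],[.11,.15],[.11,-.15]]
for v,cs,o,s in((p,pc,(190,150),3.8),(q,qc,(210,120),3.3)):
    P=np.array([ray(v,[np.array(c)/s+o],z)[0,:2] for c,z in cs]); print(np.round(P,4)); 
    H,_=cv2.estimateAffinePartial2D(np.array(L),P); print("plate",H[:,2],"yaw",np.arctan2(H[1,0],H[0,0]),"scale",np.hypot(H[1,0],H[0,0]))
# triangulate pad corners etc
padS=[(120,303),(365,505),(500,447)]
P=ray(p,np.array(padS)/8+[400,140],.004);print("pad",np.round(P,4))
padQ=[(58,203),(183,157),(22,180)]
P=ray(q,np.array(padQ)/3.3+[210,120],.004);print("padside",np.round(P,4))
top=ray(p,np.array([(272,180),(302,160),(412,238),(375,257)])/8+[400,140],.09);print("handle top",np.round(top,4),top.mean(0))
E
```

```text
[[ 0.4635 -0.2314]
 [ 0.4055  0.0555]
 [ 0.6207  0.1028]
 [ 0.6769 -0.1906]]
plate [ 0.54165709 -0.06592499] yaw 0.19722806574523452 scale 0.9888870748426362
[[ 0.457  -0.2381]
 [ 0.4047  0.0533]
 [ 0.622   0.0958]
 [ 0.6687 -0.199 ]]
plate [ 0.53811003 -0.07198277] yaw 0.17471696177665 scale 0.9913302330767638
pad [[0.447  0.3455 0.004 ]
 [0.5962 0.361  0.004 ]
 [0.5879 0.4292 0.004 ]]
padside [[0.4487 0.3434 0.004 ]
 [0.5932 0.3562 0.004 ]
 [0.4411 0.4051 0.004 ]]
handle top [[0.498  0.3705 0.09  ]
 [0.4912 0.3889 0.09  ]
 [0.5522 0.3966 0.09  ]
 [0.5567 0.3768 0.09  ]] [0.52454443 0.38319486 0.09      ]
```

```bash
cat >> h.py <<'E'
def rel(target,yaw=None):
    "world TCP target (m) and wanted world yaw of tool y axis -> tool-axis shift cm, twist rad (mod pi)"
    s=manip.sense(); R=Rn.from_quat(s["tool_rot"]).as_matrix(); d=R.T@(np.asarray(target)-s["tcp_pos"])*100
    cur=np.arctan2(R[1,1],R[0,1]); tw=None
    if yaw is not None: tw=-(yaw-cur); tw=(tw+np.pi/2)%np.pi-np.pi/2   # tool x is down
    print("t",round(s["t"],2),"tcp",np.round(s["tcp_pos"],4),"yaw_y",round(cur,4),"xdir",np.round(R[:,0],3),"q",np.round(s["q"],2),"F",np.round(s["force"],1),"gap",round(s["finger_gap"],3))
    print("linear cm",np.round(d,2),"twist",None if tw is None else round(tw,4))
E
python3 -m jog '{"linear":[[-4,0,0],[-8,0,0],[-12,0,0],[-12,0,0]],"twist":[0,0,0,0],"claw":[1,1,1,1]}' 60
python3 - <<'E'
from h import *
p=snap("scene")
print(ray(p,[(357,266)],0))
R=Rn.from_quat(manip.sense()["tool_rot"]).as_matrix();print(np.round(R,3))
w=snap("wrist"); c=-np.array(w["R"]).T@w["t"]; print("cam in tool",R.T@(c-manip.sense()["tcp_pos"]), np.round(w["R"]@R,3))
rel((.50,-.13,.35),.19+np.pi/2); rel((.505,.385,.25),.11+np.pi/2)
E
```

```text
t: 0.68
tcp_pos: [0.2351, -0.5838, 0.3611]
tool_rot: [0.694, 0.128, -0.694, 0.141]
force: [0.6, -1.6, 1.0]
finger_gap: 0.995
[[0.71432677 0.00171008 0.        ]]
[[ 0.003  0.375 -0.927]
 [-0.012 -0.927 -0.375]
 [-1.     0.012  0.002]]
cam in tool [-0.14621131  0.00164359 -0.07244432] [[-0.     1.     0.   ]
 [-0.284 -0.     0.959]
 [ 0.959 -0.     0.284]]
t 0.78 tcp [ 0.2343 -0.5805  0.354 ] yaw_y -1.1869 xdir [ 0.001 -0.005 -1.   ] q [-1.37  0.42  1.27 -0.    1.44 -0.18] F [-0.1 -0.4 -0.8] gap 0.996
linear cm [  0.18 -31.82 -41.51] twist 0.1939
t 0.78 tcp [ 0.2343 -0.5805  0.354 ] yaw_y -1.1869 xdir [ 0.001 -0.005 -1.   ] q [-1.37  0.42  1.27 -0.    1.44 -0.18] F [-0.1 -0.4 -0.8] gap 0.996
linear cm [  9.9  -79.44 -61.27] twist 0.2739
```

```bash
python3 - <<'E'
from h import *
rel((.54,-.07,.35),.19-np.pi/2)
E
```

```text
t 0.78 tcp [ 0.2343 -0.5805  0.354 ] yaw_y -1.1869 xdir [ 0.001 -0.005 -1.   ] q [-1.37  0.42  1.27 -0.    1.44 -0.18] F [-0.1 -0.4 -0.8] gap 0.996
linear cm [  0.15 -35.88 -47.46] twist 0.1939
```

```bash
python3 -m jog '{"linear":[[0,-2,-3],[0,-5,-6.4],[0,-7.5,-9.6],[0,-9.9,-12.8],[0,-12.4,-16],[0,-14.8,-19.2],[0,-17.3,-22.4],[0,-19.7,-25.6],[0,-22.2,-28.8],[0,-24.6,-32],[0,-27.1,-35.2],[0,-29.5,-38.4],[0,-32,-41.6],[0,-34,-44.5],[0,-35.3,-46.8],[0,-35.9,-47.5],[0,-35.9,-47.5],[0,-35.9,-47.5]],"twist":[0.01,0.03,0.05,0.07,0.09,0.11,0.13,0.15,0.17,0.19,0.19,0.19,0.19,0.19,0.19,0.19,0.19,0.19],"claw":[1,1,1,1,1,1,1,1,1,1,1,1,1,1,1,1,1,1]}'
python3 - <<'E'
from h import *
w=snap("wrist","w1"); rel((.505,.385,.25),.11-np.pi/2)
E
```

```text
t: 2.28
tcp_pos: [0.5391, -0.0687, 0.3499]
tool_rot: [-0.703, -0.069, 0.705, -0.069]
force: [0.2, -0.1, -0.4]
finger_gap: 0.998
t 2.33 tcp [ 0.539  -0.0694  0.3502] yaw_y -1.3775 xdir [-0.003  0.    -1.   ] q [-0.33  0.3   1.47 -0.    1.37  1.04] F [-0.2 -0.7  0.4] gap 1.006
linear cm [ 10.03 -45.24  -5.42] twist 0.0833
```

View pics/w1.png

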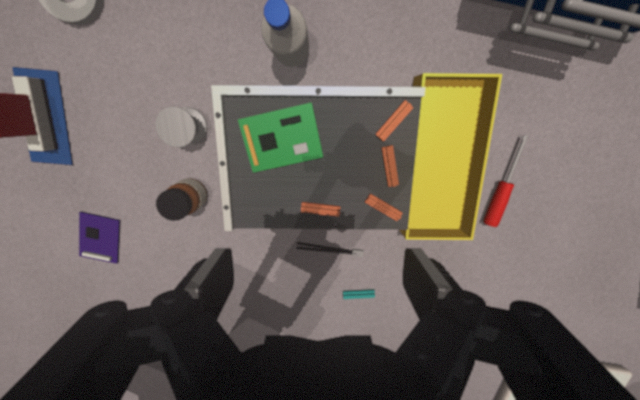

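The overhead wrist view shows the whole plate. The fence's outer top corner is at (213,88), the board at (282,137), the four offcuts at (394,120), (391,166), (320,209) and (383,207), and the tray at (455,160). The scraper and pad are at the left edge, and the turquoise look-alike at (359,294) is ignored.

```bash
cat > meas.py <<'E'
from h import *
def measure(w,verbose=True):
    out={}
    for c in blobs(mask(w,(2,110,90),(16,255,255)),60):
        P=ray(w,c[:,0,:],.059)[:,:2].astype(np.float32); r=cv2.minAreaRect(P); b=cv2.boxPoints(r)
        e=[b[1]-b[0],b[2]-b[1]]; e=max(e,key=np.linalg.norm)
        out.setdefault("cop",[]).append((np.array(r[0]),sorted(r[1])[::-1],np.arctan2(e[1],e[0])%np.pi))
    return out
E
python3 - <<'E'
from meas import *
w=snap("wrist")
cv2.imwrite("pics/w1c.png",cv2.resize(w["pixels"][60:260,200:520,::-1],None,fx=2.5,fy=2.5,interpolation=cv2.INTER_CUBIC))
for o in measure(w)["cop"]: print(np.round(o[0],4),np.round(o[1],4),round(float(o[2]),3))
for c in blobs(mask(w,(50,100,60),(75,255,255)),300): 
    P=ray(w,c[:,0,:],.058)[:,:2].astype(np.float32); r=cv2.minAreaRect(P); print("board",r)
E
```

```text
[ 0.6215 -0.1643] [0.0638 0.0175] 2.644
[ 0.5556 -0.1766] [0.0639 0.0179] 0.419
[ 0.4902 -0.1843] [0.0647 0.0175] 1.222
[ 0.4678 -0.0856] [0.0615 0.0187] 1.648
[0.4563 0.1255] [0.0441 0.0185] 1.079
board ((0.564724862575531, -0.0073723942041397095), (0.07971368730068207, 0.10978934913873672), 23.502872467041016)
```

View pics/w1c.png

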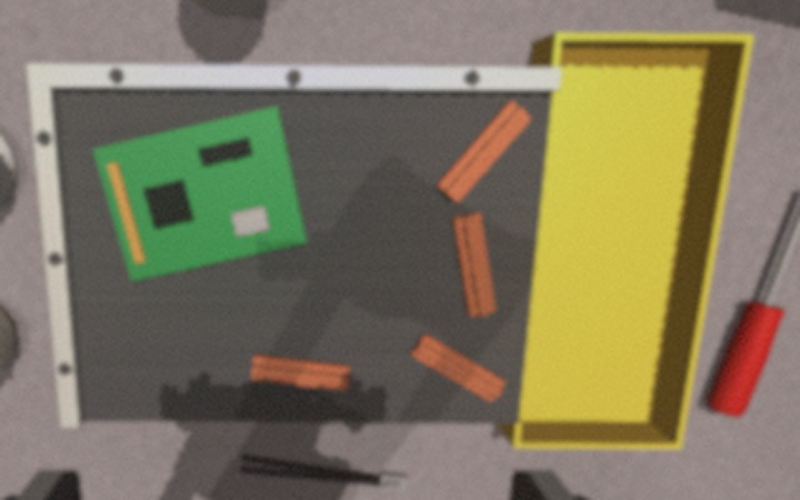

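```bash
python3 - <<'E'
from meas import *
w=snap("wrist")
pc=[((519,422),.05),((61,428),.06),((27,65),.06),((560,67),.06),((79,425),.06),((53,89),.06),((558,90),.06)]
L=[[-.11,-.15],[-.11,.15],[.11,.15],[.11,-.15],[-.11,.138],[.098,.138],[.098,-.15]]
P=np.array([ray(w,[np.array(c)/2.5+[200,60]],z)[0,:2] for c,z in pc]); print(np.round(P,4)); 
H,_=cv2.estimateAffinePartial2D(np.array(L),P,ransacReprojThreshold=.01); a=np.arctan2(H[1,0],H[0,0]);print("plate",H[:,2],"yaw",a,"scale",np.hypot(H[1,0],H[0,0]))
print(np.round((P-np.array(L)@H[:,:2].T-H[:,2])*1000,1))
A=np.array([[np.cos(a),-np.sin(a)],[np.sin(a),np.cos(a)]])
for o in measure(w)["cop"]: print("plate coords mm",np.round((o[0]-H[:,2])@A*1000,1),"rel yaw",round(float(o[2]-a),3))
print("board",(np.array([.5647,-.0074])-H[:,2])@A*1000)
E
```

```text
[[ 0.459  -0.2365]
 [ 0.4015  0.0583]
 [ 0.6179  0.0991]
 [ 0.6741 -0.1952]
 [ 0.4058  0.0471]
 [ 0.608   0.0835]
 [ 0.6622 -0.1977]]
plate [ 0.5382431  -0.06869621] yaw 0.1876160288803977 scale 0.9977216696528471
[[ 0.7 -0.3]
 [-1.   0.5]
 [-0.2  0.3]
 [ 0.1  0. ]
 [ 1.1  1. ]
 [-0.6 -1.3]
 [-0.  -0.2]]
plate coords mm [  63.9 -109.2] rel yaw 2.462
plate coords mm [  -3.2 -109.3] rel yaw 0.23
plate coords mm [ -68.7 -104.6] rel yaw 1.044
plate coords mm [-72.1  -3.7] rel yaw 1.445
plate coords mm [-42.9 206.9] rel yaw 0.992
board [37.42542572 55.2858908 ]
```

```bash
python3 -m jog '{"linear":[[0,-2,0],[0,-5.5,-0.5],[0,-9.3,-1],[0,-13.2,-1.5],[0,-17.1,-2],[0,-21,-2.5],[0,-24.9,-3],[0,-28.8,-3.5],[0,-32.7,-4],[1.5,-36.5,-4.5],[3,-40,-5],[4.5,-43,-5.4],[6,-44.8,-5.4],[7,-45.2,-5.4],[7,-45.2,-5.4],[7,-45.2,-5.4]],"twist":[0,0.01,0.02,0.03,0.04,0.05,0.06,0.07,0.08,0.08,0.08,0.08,0.08,0.08,0.08,0.08],"claw":[1,1,1,1,1,1,1,1,1,1,1,1,1,1,1,1]}'
python3 - <<'E'
from h import *
w=snap("wrist","w2"); rel((.505,.385,.2),.11-np.pi/2)
cs=blobs(mask(w,(0,150,50),(5,255,255)),60); print([(cv2.contourArea(c),cv2.boundingRect(c)) for c in cs])
b=blobs(mask(w,(105,100,50),(118,255,255)),200); print([(cv2.contourArea(c),cv2.boundingRect(c)) for c in b])
E
```

```text
t: 3.77
tcp_pos: [0.5063, 0.3834, 0.2809]
tool_rot: [-0.706, -0.039, 0.706, -0.04]
force: [0.3, -0.2, -0.7]
finger_gap: 1.0
t 3.82 tcp [0.5069 0.3835 0.2819] yaw_y -1.459 xdir [ 0.001 -0.001 -1.   ] q [ 0.47  0.49  1.35 -0.    1.3   1.93] F [ 0.3  0.1 -0.4] gap 1.0
linear cm [ 8.19 -0.18  0.18] twist 0.0018
[(616.5, (312, 138, 16, 50))]
[(4469.5, (294, 106, 48, 101)), (1228.5, (0, 0, 84, 34))]
```

View pics/w2.png

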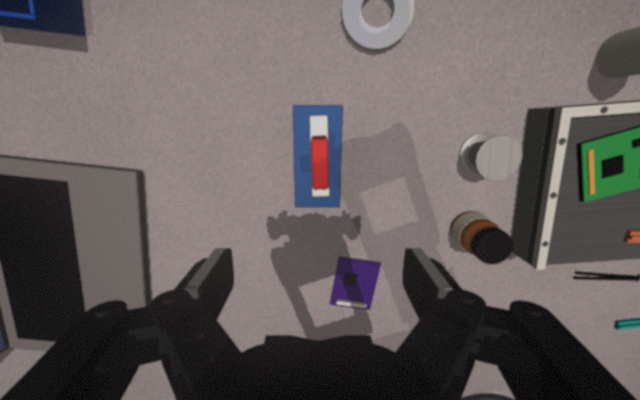

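The scraper is directly ahead of the fingers: red handle at (320,163), white foot from (319,117) to (320,195), and blue pad at (318,157). Red could also be the driver handle at (194,257) in the scene view, but that has a round grip and a shaft and no foot. So the one on the blue pad is the scraper.

```bash
python3 - <<'E'
from h import *
w=snap("wrist"); crop(w,280,95,360,215,5,"c4")
h=hsv(w)
b=blobs(mask(w,(100,90,40),(120,255,255)),200)
c=[c for c in b if cv2.boundingRect(c)[0]>250][0]
def rect(P,n):
    r=cv2.minAreaRect(P[:,:2].astype(np.float32)); bx=cv2.boxPoints(r); e=max([bx[1]-bx[0],bx[2]-bx[1]],key=np.linalg.norm); print(n,np.round(r[0],4),np.round(r[1],4),"yaw",round(float(np.arctan(e[1]/e[0])),4))
rect(ray(w,c[:,0],.004),"pad")
m=cv2.inRange(h,np.array((0,0,140)),np.array((179,60,255))); k=np.zeros_like(m);k[105:207,296:340]=m[105:207,296:340]
f=np.vstack(blobs(k,20)); print([cv2.boundingRect(x) for x in blobs(k,20)]); rect(ray(w,f[:,0],.032),"foot")
r=blobs(mask(w,(0,150,150),(6,255,255)),60)
print([cv2.boundingRect(x) for x in r]); rect(ray(w,r[0][:,0],.09),"handletop")
E
```

```text
pad [0.5157 0.3855] [0.1465 0.0672] yaw 0.1066
[(309, 116, 19, 23), (312, 189, 18, 8)]
foot [0.5227 0.3833] [0.1096 0.024 ] yaw 0.145
[(312, 140, 16, 49)]
handletop [0.5228 0.3835] [0.0566 0.0165] yaw 0.1423
```

View pics/c4.png

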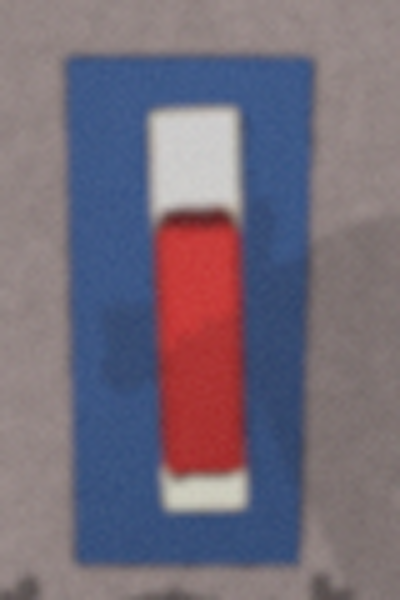

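```bash
python3 - <<'E'
from h import *
rel((.5227,.3833,.045),.144-np.pi/2)
E
```

```text
t 3.87 tcp [0.5072 0.3836 0.2825] yaw_y -1.4593 xdir [ 0.002  0.    -1.   ] q [ 0.47  0.49  1.35 -0.    1.3   1.93] F [ 1.1  0.1 -0.1] gap 0.999
linear cm [23.75  0.2  -1.5 ] twist -0.0325
```

```bash
python3 -m jog '{"linear":[[2,0.2,-1.5],[5,0.2,-1.5],[8.5,0.2,-1.5],[12,0.2,-1.5],[15,0.2,-1.5],[15,0.2,-1.5],[15,0.2,-1.5]],"twist":[-0.03,-0.03,-0.03,-0.03,-0.03,-0.03,-0.03],"claw":[1,1,1,1,1,1,1]}'
python3 - <<'E'
from h import *
w=snap("wrist","w3"); rel((.5227,.3833,.045),.144-np.pi/2)
r=blobs(mask(w,(0,150,120),(6,255,255)),60)
P=ray(w,r[0][:,0],.09)[:,:2].astype(np.float32);print(cv2.minAreaRect(P), cv2.boundingRect(r[0]))
E
```

```text
t: 4.45
tcp_pos: [0.5214, 0.3835, 0.1311]
tool_rot: [-0.705, -0.05, 0.706, -0.05]
force: [0.1, 0.1, 0.5]
finger_gap: 1.005
t 4.5 tcp [0.5228 0.3845 0.1331] yaw_y -1.4284 xdir [ 0.002  0.001 -1.   ] q [ 0.46  0.67  1.46 -0.    1.01  1.89] F [0.6 0.2 0.7] gap 1.001
linear cm [8.81 0.12 0.05] twist -0.0016
((0.5312750339508057, 0.3845241367816925), (0.04129338264465332, 0.017328903079032898), 7.800964832305908) (306, 181, 27, 59)
```

View pics/w3.png

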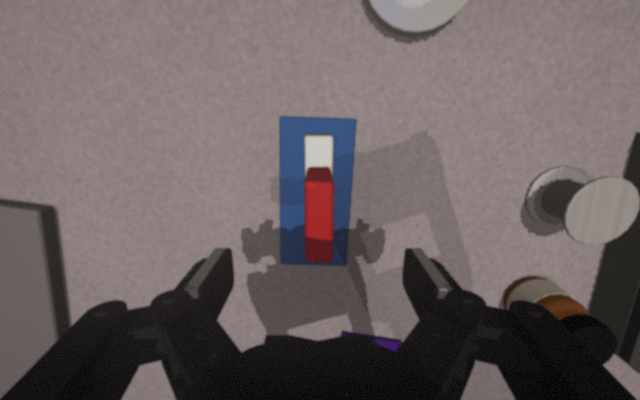

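The handle (319,215) lies centred between the fingers and in line with them, so I descend and close.

```bash
python3 -m jog '{"linear":[[2,0.1,0],[4.5,0.1,0],[7,0.1,0],[8.3,0.1,0],[8.7,0.1,0],[8.7,0.1,0],[8.7,0.1,0],[8.7,0.1,0],[8.7,0.1,0],[8.7,0.1,0],[8.7,0.1,0],[8.7,0.1,0],[8.7,0.1,0],[8.7,0.1,0],[8.7,0.1,0]],"twist":[0,0,0,0,0,0,0,0,0,0,0,0,0,0,0],"claw":[1,1,1,1,1,1,-1,-1,-1,-1,-1,-1,-1,-1,-1]}' 80
python3 - <<'E'
from h import *
rel((.5227,.3833,.045),.144-np.pi/2)
E
```

```text
t: 5.75
tcp_pos: [0.5215, 0.3841, 0.0449]
tool_rot: [0.706, 0.051, -0.705, 0.051]
force: [-0.9, -0.2, 6.2]
finger_gap: 0.221
t 5.75 tcp [0.5215 0.3841 0.0449] yaw_y -1.4269 xdir [ 0.001  0.    -1.   ] q [0.46 0.79 1.5  0.   0.85 1.89] F [-0.9 -0.2  6.2] gap 0.221
linear cm [-0.01  0.09 -0.11] twist -0.0001
```

```bash
python3 -m jog '{"linear":[[-0.5,0,0],[-1.5,0,0],[-3.5,0,0],[-6.5,0,0],[-10,0,0],[-13,0,0],[-15,0,0],[-15.5,0,0],[-15.5,0,0],[-15.5,0,0]],"twist":[0,0,0,0,0,0,0,0,0,0],"claw":[-1,-1,-1,-1,-1,-1,-1,-1,-1,-1]}' 80
python3 - <<'E'
from h import *
w=snap("wrist","w4"); p=snap("scene"); q=snap("side"); crop(p,400,90,500,190,6,"c5"); crop(q,180,80,300,200,5,"c6")
X=.5382,-.0687; a=.188; A=np.array([[np.cos(a),-np.sin(a)],[np.sin(a),np.cos(a)]])
t=A@np.array([.038,-.045])+X; print(t); rel((*t,.20),a-np.pi/2)
E
```

```text
t: 6.58
tcp_pos: [0.5204, 0.3834, 0.1983]
tool_rot: [-0.705, -0.051, 0.706, -0.051]
force: [-0.0, -0.5, -1.5]
finger_gap: 0.221
[ 0.58394069 -0.10580511]
t 6.73 tcp [0.52   0.3832 0.1969] yaw_y -1.4271 xdir [-0.004 -0.002 -1.   ] q [0.46 0.6  1.41 0.   1.14 1.89] F [-0.2  0.2 -1.4] gap 0.224
linear cm [-0.23 49.32  0.68] twist -0.0443
```

View pics/w4.png

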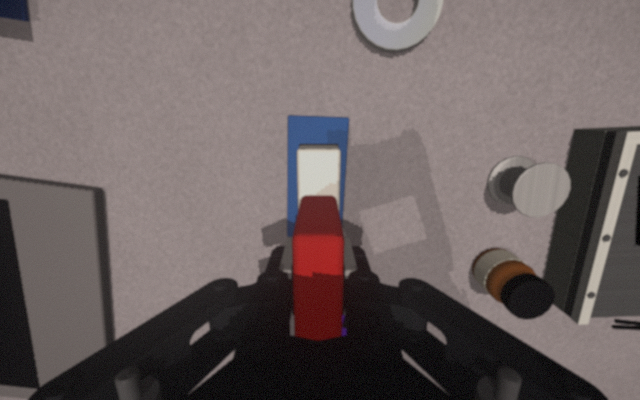

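View pics/c5.png

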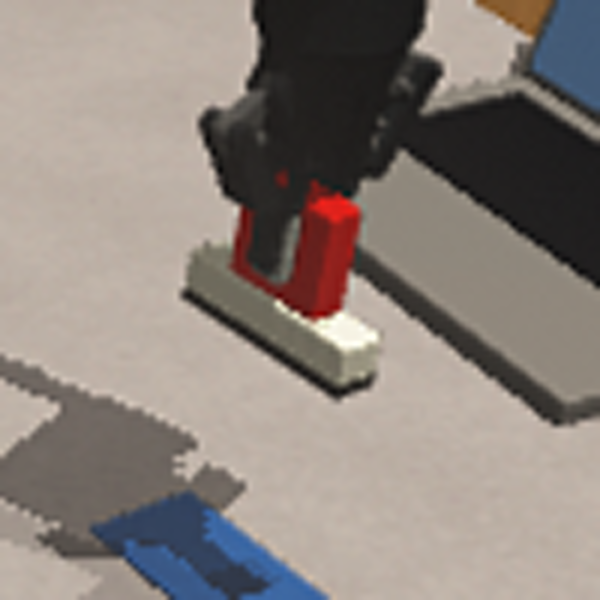

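View pics/c6.png

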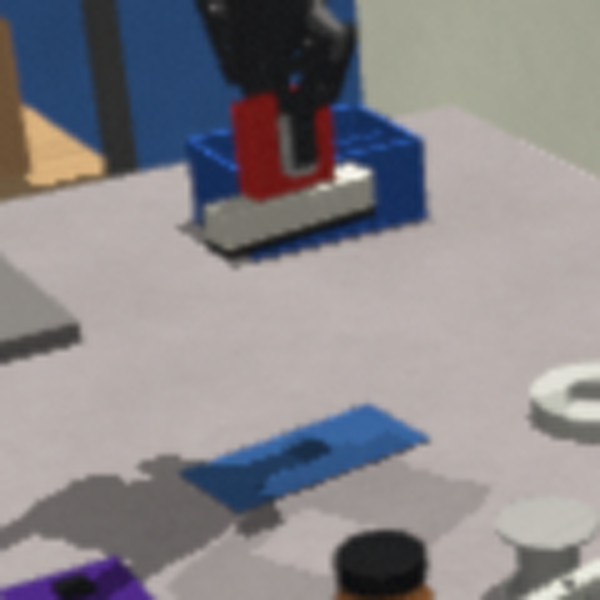

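```bash
python3 -m jog '{"linear":[[-1,1.5,0],[-3,4.5,0],[-4,8.2,0],[-4,12,0],[-4,15.8,0],[-4,19.6,0],[-4,23.4,0],[-4,27.2,0],[-4,31,0],[-4,34.8,0.2],[-4,38.5,0.4],[-4,42,0.6],[-3,45,0.7],[-1.5,47.5,0.7],[0,49,0.7],[0,49.3,0.7],[0,49.3,0.7],[0,49.3,0.7]],"twist":[0,0,-0.01,-0.01,-0.02,-0.02,-0.03,-0.03,-0.04,-0.04,-0.044,-0.044,-0.044,-0.044,-0.044,-0.044,-0.044,-0.044],"claw":[-1,-1,-1,-1,-1,-1,-1,-1,-1,-1,-1,-1,-1,-1,-1,-1,-1,-1]}' 80
cat >> h.py <<'E'
X=np.array([.5382,-.0687]); a=.188; A=np.array([[np.cos(a),-np.sin(a)],[np.sin(a),np.cos(a)]])
def relp(px,py,z,yaw=-np.pi/2):
    "target in plate coords mm, yaw of tool y relative to plate"
    t=A@np.array([px,py])/1000+X; s=manip.sense(); print("now plate mm",np.round((s["tcp_pos"][:2]-X)@A*1000,1)); rel((*t,z),a+yaw)
E
python3 - <<'E'
from h import *
w=snap("wrist","w5"); relp(38,-45,.12)
E
```

```text
t: 8.23
tcp_pos: [0.5847, -0.1048, 0.1994]
tool_rot: [-0.704, -0.066, 0.704, -0.066]
force: [0.1, -0.1, -1.6]
finger_gap: 0.225
now plate mm [ 39.3 -43.7]
t 8.28 tcp [ 0.585  -0.1043  0.1999] yaw_y -1.3825 xdir [ 0.  0. -1.] q [-0.36  0.52  1.54  0.    1.07  1.02] F [-0.   0.5 -1.3] gap 0.222
linear cm [7.99 0.13 0.13] twist 0.0003
```

View pics/w5.png

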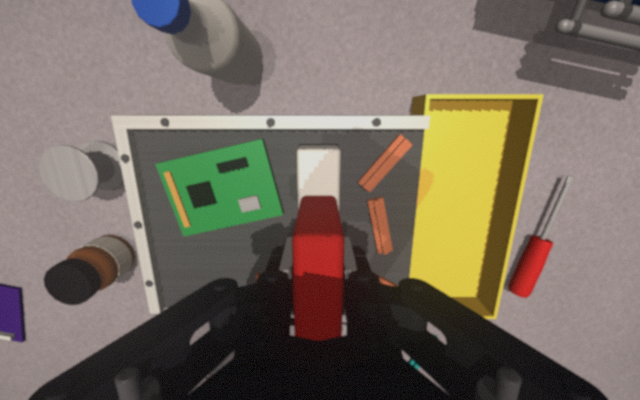

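The scraper hangs between the board and the right-hand offcuts. The foot tip is at (318,150), the board's edge at x≈283 and the nearest offcut at (380,160). I lower it.

```bash
python3 -m jog '{"linear":[[2,0.1,0.1],[5,0.1,0.1],[8,0.1,0.1],[9.3,0.1,0.1],[9.8,0.1,0.1],[9.8,0.1,0.1],[9.8,0.1,0.1]],"twist":[0,0,0,0,0,0,0],"claw":[-1,-1,-1,-1,-1,-1,-1]}' 80
python3 - <<'E'
from h import *
q=snap("side"); crop(q,230,130,470,310,3.3,"c7"); relp(38,-45,.0925)
E
```

```text
t: 8.87
tcp_pos: [0.5852, -0.1057, 0.1025]
tool_rot: [0.705, 0.066, -0.703, 0.067]
force: [0.9, 0.4, -0.9]
finger_gap: 0.222
now plate mm [ 39.5 -45.5]
t 8.92 tcp [ 0.5855 -0.106   0.103 ] yaw_y -1.382 xdir [ 0.003 -0.001 -1.   ] q [-0.37  0.66  1.62  0.    0.86  1.02] F [ 0.2 -0.2 -1. ] gap 0.223
linear cm [ 1.05 -0.05  0.16] twist 0.0008
```

View pics/c7.png

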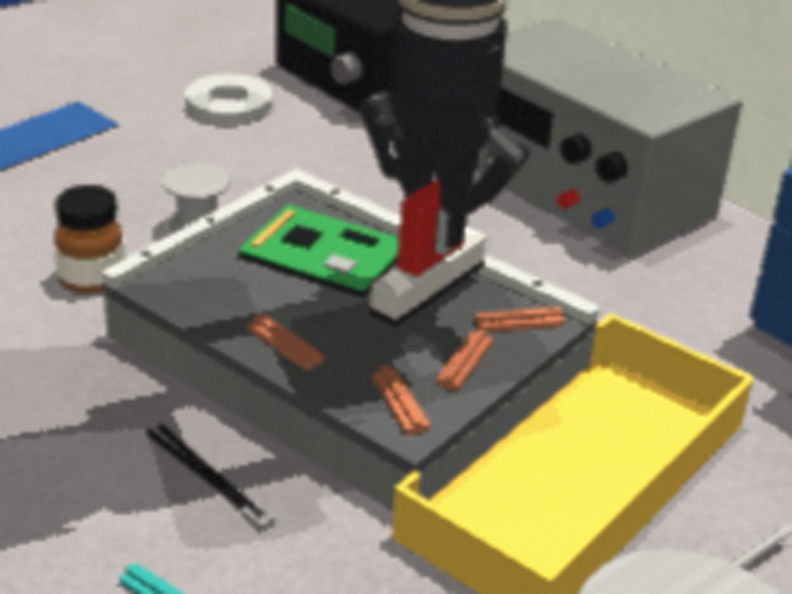

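```bash
python3 -m jog '{"linear":[[0.3,0,0.2],[0.5,0,0.25],[0.7,0,0.25],[0.8,0,0.25],[0.9,0,0.25],[0.9,0,0.25],[0.9,0,0.25]],"twist":[0,0,0,0,0,0,0],"claw":[-1,-1,-1,-1,-1,-1,-1]}' 80
python3 - <<'E'
from h import *
relp(38,-45,.092)
E
```

```text
t: 9.5
tcp_pos: [0.5817, -0.1067, 0.0922]
tool_rot: [-0.704, -0.066, 0.704, -0.066]
force: [-0.0, 0.9, -1.5]
finger_gap: 0.225
now plate mm [ 35.7 -45.5]
t 9.5 tcp [ 0.5817 -0.1067  0.0922] yaw_y -1.3831 xdir [-0.  0. -1.] q [-0.37  0.67  1.63  0.    0.84  1.01] F [-0.   0.9 -1.5] gap 0.225
linear cm [ 0.02 -0.05 -0.23] twist -0.0003
```

```bash
python3 -m jog '{"linear":[[0,0.4,0],[0,1,0],[0,1.8,0],[0,2.6,0],[0,3.4,0],[0,4.2,0],[0,5,0],[0,5.8,0],[0,6.6,0],[0,7.4,0],[0,8.2,0],[0,9,0],[0,9.8,0],[0,10.6,0],[0,11.3,0],[0,11.8,0],[0,12,0],[0,12,0],[0,12,0]],"twist":[0,0,0,0,0,0,0,0,0,0,0,0,0,0,0,0,0,0,0],"claw":[-1,-1,-1,-1,-1,-1,-1,-1,-1,-1,-1,-1,-1,-1,-1,-1,-1,-1,-1]}' 80
python3 - <<'E'
from h import *
q=snap("side"); crop(q,230,130,470,310,3.3,"c8"); w=snap("wrist","w6");relp(38,-45,.15)
E
```

```text
t: 11.08
tcp_pos: [0.604, -0.2244, 0.0922]
tool_rot: [-0.704, -0.066, 0.704, -0.066]
force: [-0.4, -0.4, -1.6]
finger_gap: 0.226
now plate mm [  35.6 -164.9]
t 11.18 tcp [ 0.6039 -0.224   0.0922] yaw_y -1.3826 xdir [-0.001  0.    -1.   ] q [-0.53  0.72  1.49  0.    0.93  0.85] F [-0.   0.1 -2.1] gap 0.221
linear cm [ -5.77 -11.99  -0.24] twist 0.0002
```

View pics/c8.png

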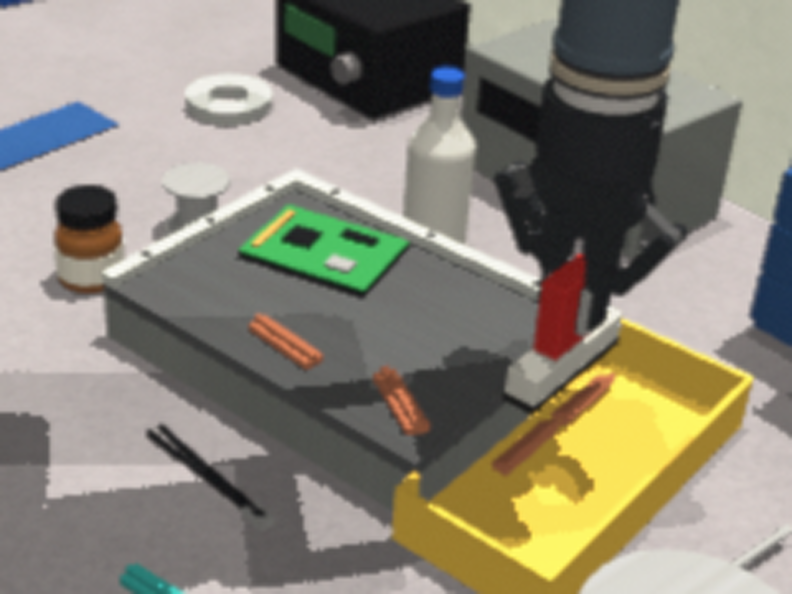

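View pics/w6.png

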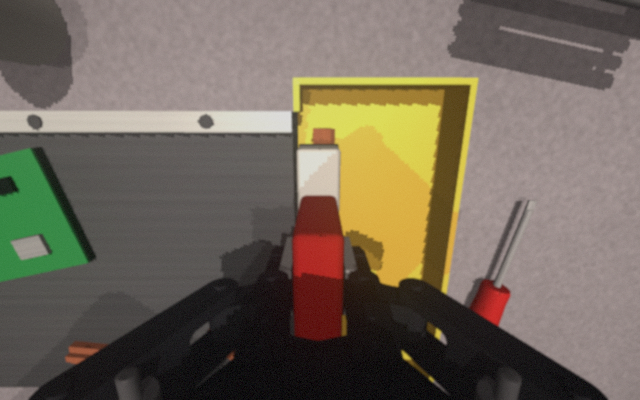

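Both far offcuts now lie end to end in the tray. I lift and go to the near strip, on the left of chip0.

```bash
python3 - <<'E'
from h import *
relp(-80,48,.15)
E
python3 -m jog '{"linear":[[-2,0,0],[-5,0,0.5],[-6,-2.5,2],[-6,-6,4],[-6,-9.5,6.2],[-6,-13,8.4],[-6,-16.4,10.2],[-6,-19.5,11.2],[-6,-21,11.5],[-6,-21.3,11.5],[-6,-21.3,11.5],[-6,-21.3,11.5]],"twist":[0,0,0,0,0,0,0,0,0,0,0,0],"claw":[-1,-1,-1,-1,-1,-1,-1,-1,-1,-1,-1,-1]}' 80
python3 - <<'E'
from h import *
q=snap("side"); crop(q,230,130,470,310,3.3,"c9"); w=snap("wrist","w7");relp(-80,48,.102)
E
```

```text
now plate mm [  35.6 -164.9]
t 11.18 tcp [ 0.6039 -0.224   0.0922] yaw_y -1.3826 xdir [-0.001  0.    -1.   ] q [-0.53  0.72  1.49  0.    0.93  0.85] F [-0.   0.1 -2.1] gap 0.221
linear cm [ -5.76 -21.29  11.55] twist 0.0002
t: 12.18
tcp_pos: [0.4528, -0.0373, 0.1527]
tool_rot: [0.705, 0.066, -0.703, 0.067]
force: [0.6, -0.0, -1.6]
finger_gap: 0.221
now plate mm [-78.1  46.2]
t 12.28 tcp [ 0.4529 -0.0379  0.1525] yaw_y -1.3836 xdir [ 0.002 -0.001 -1.   ] q [-0.33  0.43  1.93 -0.    0.78  1.05] F [ 0.3 -0.6 -1.5] gap 0.226
linear cm [ 5.05 -0.18  0.2 ] twist -0.0008
```

View pics/c9.png

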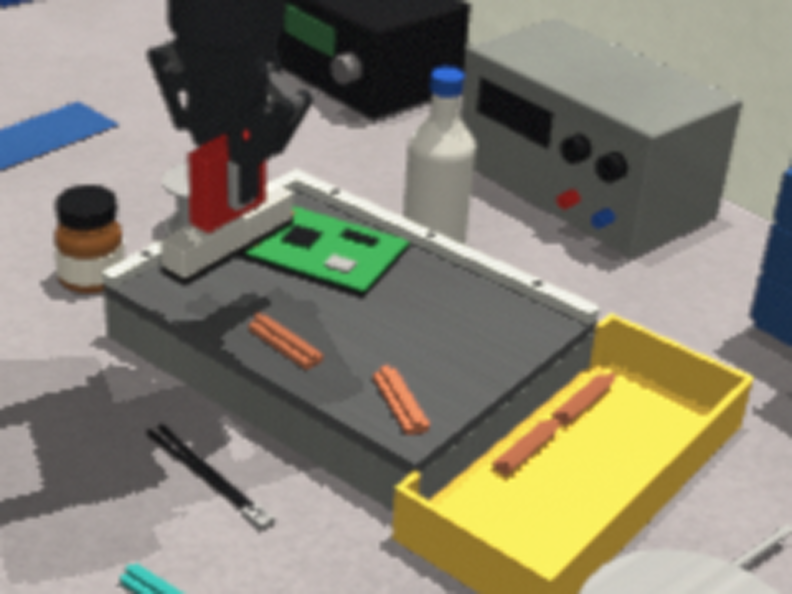

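View pics/w7.png

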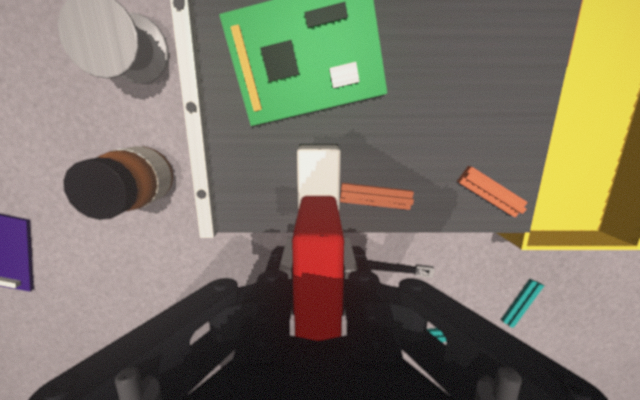

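```bash
python3 -m jog '{"linear":[[1.5,-0.5,0.3],[3.5,-0.5,0.3],[5,-0.5,0.3],[5.6,-0.5,0.3],[5.9,-0.5,0.3],[6,-0.5,0.3],[6,-0.5,0.3]],"twist":[0,0,0,0,0,0,0],"claw":[-1,-1,-1,-1,-1,-1,-1]}' 80
python3 - <<'E'
from h import *
relp(-81,51,.0922)
E
```

```text
t: 12.87
tcp_pos: [0.4481, -0.0329, 0.0925]
tool_rot: [0.704, 0.066, -0.704, 0.066]
force: [0.1, -0.1, -1.5]
finger_gap: 0.223
now plate mm [-81.8  52. ]
t 12.87 tcp [ 0.4481 -0.0329  0.0925] yaw_y -1.3836 xdir [ 0.001 -0.    -1.   ] q [-0.32  0.55  1.99 -0.    0.6   1.06] F [ 0.1 -0.1 -1.5] gap 0.223
linear cm [ 0.03  0.1  -0.08] twist -0.0008
```

Sweeping the near strip: 13.5 cm first, then a look, then the rest.

```bash
python3 -m jog '{"linear":[[0,0.5,0],[0,1.3,0],[0,2.1,0],[0,2.9,0],[0,3.7,0],[0,4.5,0],[0,5.3,0],[0,6.1,0],[0,6.9,0],[0,7.7,0],[0,8.5,0],[0,9.3,0],[0,10.1,0],[0,10.9,0],[0,11.7,0],[0,12.5,0],[0,13.1,0],[0,13.5,0]],"twist":[0,0,0,0,0,0,0,0,0,0,0,0,0,0,0,0,0,0],"claw":[-1,-1,-1,-1,-1,-1,-1,-1,-1,-1,-1,-1,-1,-1,-1,-1,-1,-1]}' 80
python3 - <<'E'
from h import *
q=snap("side"); crop(q,230,130,470,310,3.3,"c10");relp(-81,-168,.0922)
E
```

```text
t: 14.37
tcp_pos: [0.4732, -0.1661, 0.0924]
tool_rot: [0.704, 0.066, -0.704, 0.066]
force: [-0.5, 0.8, -0.9]
finger_gap: 0.224
now plate mm [-81.9 -84.1]
t 14.42 tcp [ 0.4735 -0.1666  0.0924] yaw_y -1.3837 xdir [ 0.001 -0.001 -1.   ] q [-0.56  0.59  1.86 -0.    0.69  0.82] F [ 0.2 -0.8 -0.2] gap 0.223
linear cm [ 0.03  8.39 -0.1 ] twist -0.0009
```

View pics/c10.png

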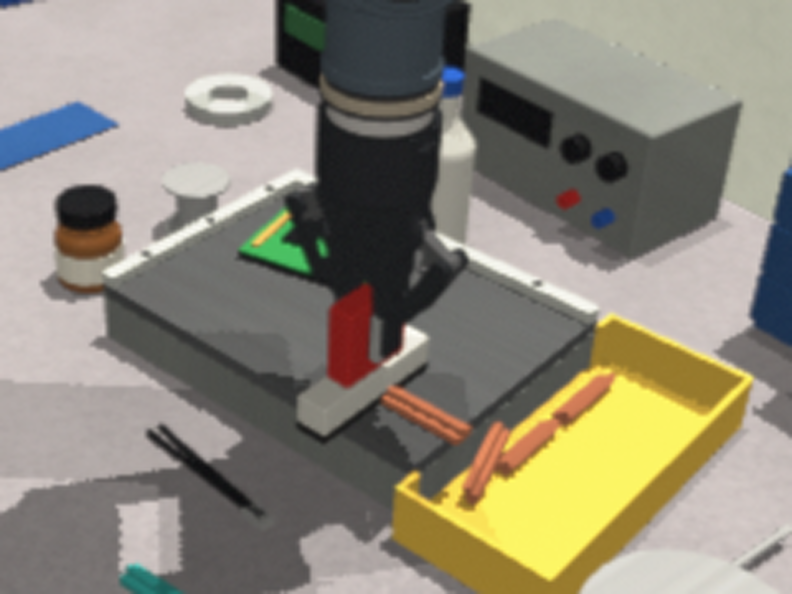

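Chip1 has dropped into the tray at (487,463) and chip0 is being pushed end-on at (427,415). I continue the stroke past the edge.

```bash
python3 -m jog '{"linear":[[0,0.5,0],[0,1.2,0],[0,1.9,0],[0,2.6,0],[0,3.3,0],[0,4,0],[0,4.7,0],[0,5.4,0],[0,6.1,0],[0,6.8,0],[0,7.5,0],[0,8.1,0],[0,8.4,0],[0,8.4,0],[0,8.4,0],[0,8.4,0]],"twist":[0,0,0,0,0,0,0,0,0,0,0,0,0,0,0,0],"claw":[-1,-1,-1,-1,-1,-1,-1,-1,-1,-1,-1,-1,-1,-1,-1,-1]}' 80
python3 - <<'E'
from h import *
q=snap("side"); crop(q,230,130,470,310,3.3,"c11");relp(-60,30,.16)
E
```

```text
t: 15.75
tcp_pos: [0.4881, -0.2471, 0.0922]
tool_rot: [-0.704, -0.067, 0.704, -0.066]
force: [-0.3, -0.4, -1.7]
finger_gap: 0.22
now plate mm [ -82.5 -165.8]
t 15.8 tcp [ 0.4882 -0.247   0.0922] yaw_y -1.3827 xdir [-0.001  0.    -1.   ] q [-0.67  0.63  1.74  0.    0.77  0.71] F [-0.   0.4 -1.5] gap 0.222
linear cm [ -6.77 -19.59  -2.25] twist 0.0001
```

View pics/c11.png

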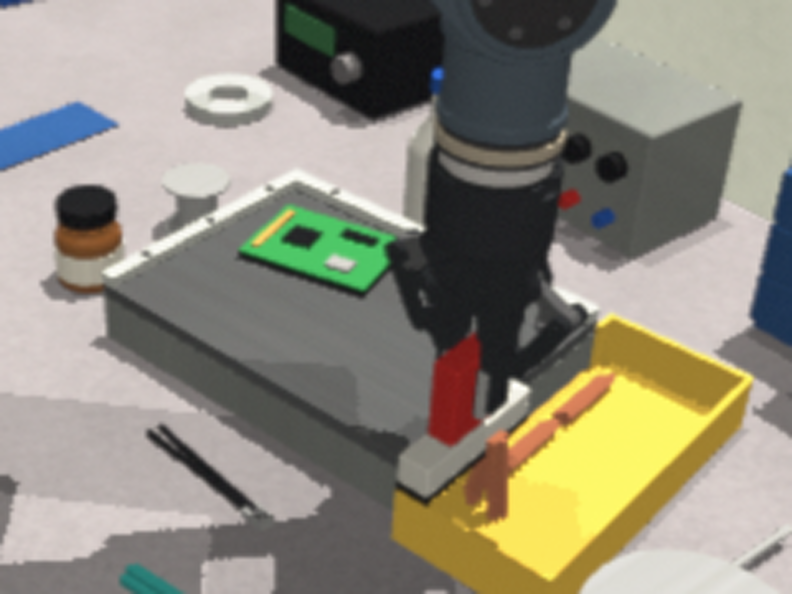

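```bash
python3 -m jog '{"linear":[[-2,0,0],[-5,0,0],[-7,-1,0],[-7,-4,-0.5],[-7,-8,-1],[-7,-12,-1.5],[-7,-16,-2],[-7,-18.5,-2.2],[-7,-19.6,-2.2],[-7,-19.6,-2.2],[-7,-19.6,-2.2]],"twist":[0,0,0,0,0,0,0,0,0,0,0],"claw":[-1,-1,-1,-1,-1,-1,-1,-1,-1,-1,-1]}' 80
python3 - <<'E'
from h import *
q=snap("side"); crop(q,230,130,470,310,3.3,"c12");w=snap("wrist","w8");p=snap("scene");crop(p,190,150,400,300,3.8,"c13");relp(-38,70,.16,0)
E
```

```text
t: 16.72
tcp_pos: [0.4739, -0.051, 0.1625]
tool_rot: [0.704, 0.067, -0.704, 0.067]
force: [0.6, -1.2, -1.3]
finger_gap: 0.217
now plate mm [-59.7  27.9]
t 16.87 tcp [ 0.4743 -0.0525  0.1624] yaw_y -1.3846 xdir [ 0.001 -0.001 -1.   ] q [-0.34  0.44  1.87 -0.    0.83  1.04] F [ 0.3 -0.3 -1.6] gap 0.229
linear cm [ 0.24 -4.22 -2.16] twist 1.569
```

View pics/c12.png

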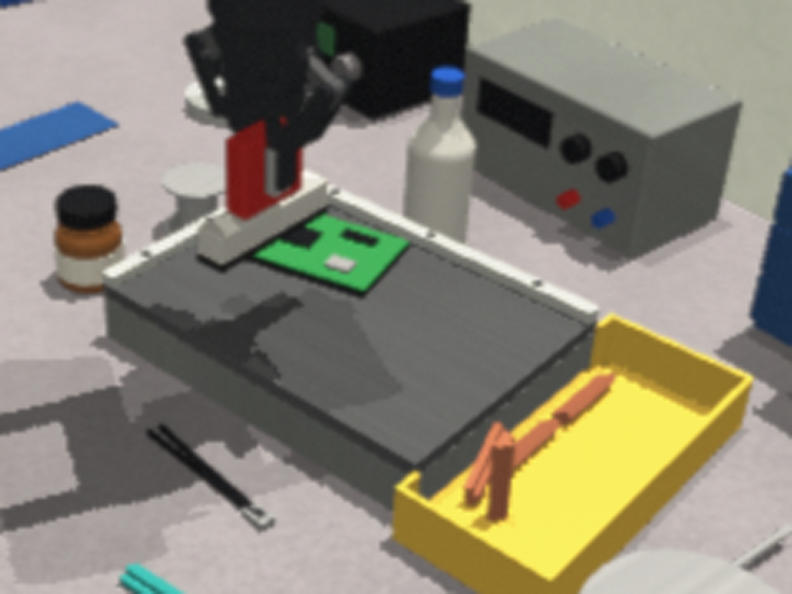

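View pics/c13.png

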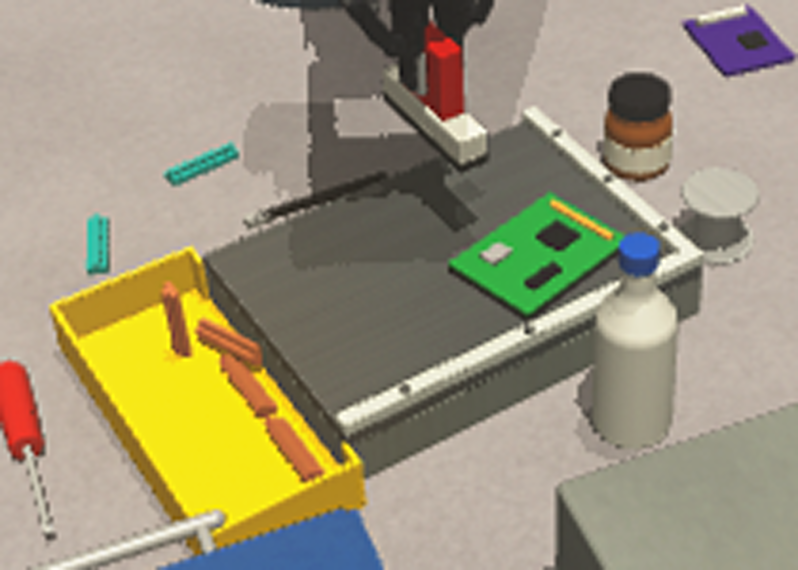

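View pics/w8.png

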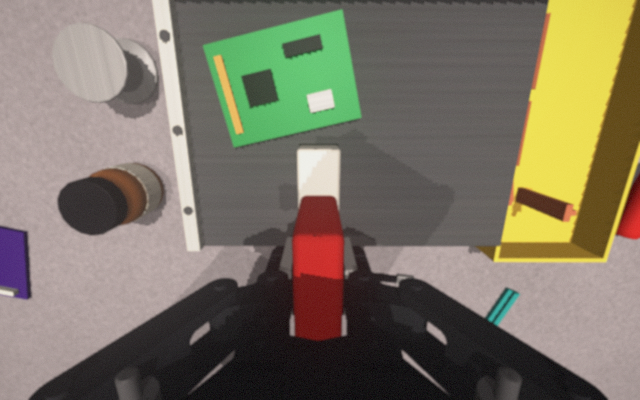

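All four offcuts are in the tray and none are left on the plate: two lie flat, and two lean at crop (485,463) and (500,480). Next I turn the blade across to push the board in +x.

```bash
python3 -m jog '{"linear":[[0,-1,-0.5],[0,-2.5,-1],[0,-3.5,-1.5],[0,-4.2,-2],[0,-4.2,-2],[0,-4.2,-2],[0,-4.2,-2],[0,-4.2,-2],[0,-4.2,-2],[0,-4.2,-2],[0,-4.2,-2],[0,-4.2,-2],[0,-4.2,-2],[0,-4.2,-2],[0,-4.2,-2],[0,-4.2,-2]],"twist":[-0.1,-0.22,-0.34,-0.46,-0.58,-0.7,-0.82,-0.94,-1.06,-1.18,-1.3,-1.42,-1.53,-1.571,-1.571,-1.571],"claw":[-1,-1,-1,-1,-1,-1,-1,-1,-1,-1,-1,-1,-1,-1,-1,-1]}' 80
python3 - <<'E'
from h import *
q=snap("side"); crop(q,230,130,470,310,3.3,"c14");w=snap("wrist","w9");relp(-40,70,.0922,0)
p=snap("scene")
for v in(p,q):
  for c in blobs(mask(v,(2,110,80),(16,255,255)),20):
    m=cv2.boundingRect(c); ctr=np.array([m[0]+m[2]/2,m[1]+m[3]/2]); print(ctr,np.round((ray(v,[ctr],.02)[0,:2]-X)@A*1000))
c=blobs(mask(w,(50,100,60),(75,255,255)),300)[0]
P=(ray(w,c[:,0,:],.058)[:,:2]-X)@A*1000; print(cv2.minAreaRect(P.astype(np.float32)))
E
```

```text
t: 18.2
tcp_pos: [0.4857, -0.0071, 0.1622]
tool_rot: [0.452, 0.544, -0.452, 0.544]
force: [0.0, 0.7, -1.1]
finger_gap: 0.222
now plate mm [-40.2  70.8]
t 18.3 tcp [ 0.4855 -0.0067  0.1623] yaw_y 0.1858 xdir [ 0. -0. -1.] q [-0.24  0.45  1.85 -0.    0.85 -0.43] F [-0.5 -0.  -1.5] gap 0.224
linear cm [7.01 0.02 0.08] twist -0.0022
[473.  48.] [-661. 1423.]
[81.  98.5] [-1258.  -379.]
[619.5 117. ] [ 160. 1318.]
[112.   20.5] [-2308.    -3.]
[258.5 255.5] [  23. -168.]
[195. 258.] [ -65. -312.]
[ 49.5 123.5] [-1096.  -527.]
[318. 167.] [-229.  184.]
[358. 184.] [-76. 237.]
[236.5 234. ] [ -87. -182.]
[ 15. 154.] [-925. -664.]
[213.    3.5] [-2262.   655.]
[ 20.5 109.5] [-1301.  -611.]
[624.5 149.5] [ 294. 1109.]
[173.5  96.5] [ 303. 1245.]
[393.5 265.5] [  -9. -182.]
[257.  202.5] [-45. 242.]
((36.88787078857422, 55.49128341674805), (81.07626342773438, 111.09542846679688), 12.73132038116455)
```

View pics/w9.png

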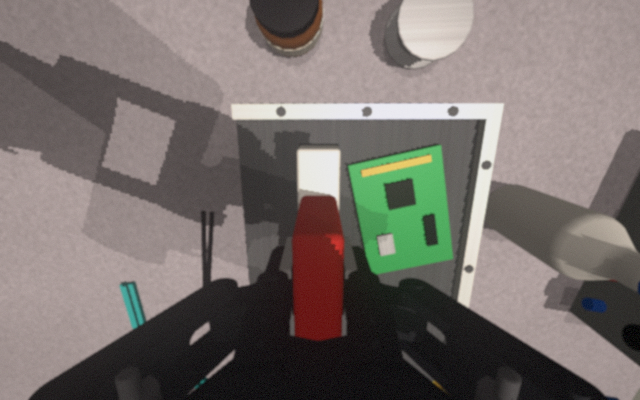

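```bash
python3 -m jog '{"linear":[[2,0,0],[4.5,0,0],[6,0,0],[6.6,0,0],[6.9,0,0],[7,0,0],[7,0,0],[7,0.4,0],[7,1,0],[7,1.5,0],[7,2,0],[7,2.4,0],[7,2.8,0],[7,3.1,0],[7,3.4,0],[7,3.7,0],[7,3.9,0],[7,4,0],[7,4,0]],"twist":[0,0,0,0,0,0,0,0,0,0,0,0,0,0,0,0,0,0,0],"claw":[-1,-1,-1,-1,-1,-1,-1,-1,-1,-1,-1,-1,-1,-1,-1,-1,-1,-1,-1]}' 100
python3 - <<'E'
from h import *
w=snap("wrist","w10");relp(6,70,.0922,0)
c=blobs(mask(w,(50,100,60),(75,255,255)),300)[0]
P=(ray(w,c[:,0,:],.058)[:,:2]-X)@A*1000; print(cv2.minAreaRect(P.astype(np.float32)))
E
```

```text
t: 19.93
tcp_pos: [0.525, 0.0015, 0.0923]
tool_rot: [0.451, 0.544, -0.451, 0.545]
force: [0.1, -0.9, -1.7]
finger_gap: 0.225
now plate mm [ 0.1 71.4]
t 19.98 tcp [0.525  0.0015 0.0923] yaw_y 0.1879 xdir [ 0.001 -0.    -1.   ] q [-0.21  0.61  1.8   0.    0.73 -0.4 ] F [ 0.6  0.6 -0.8] gap 0.224
linear cm [0.01 0.59 0.14] twist -0.0001
((54.126216888427734, 61.49828338623047), (82.56097412109375, 78.37445831298828), 89.95831298828125)
```

View pics/w10.png

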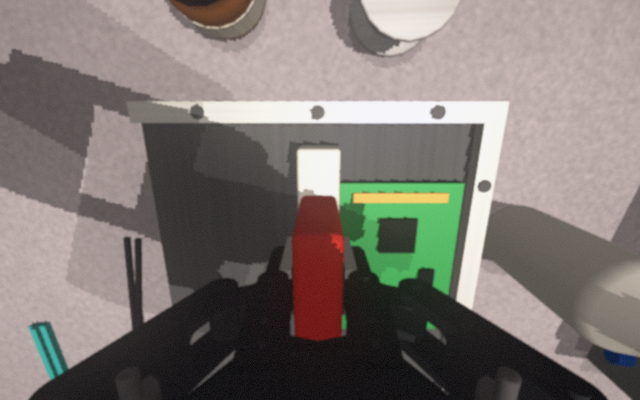

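```bash
python3 -m jog '{"linear":[[0,0.2,0],[0,0.35,0],[0,0.45,0],[0,0.5,0],[0,0.55,0],[0,0.55,0]],"twist":[0,0,0,0,0,0],"claw":[-1,-1,-1,-1,-1,-1]}' 100
python3 - <<'E'
from h import *
w=snap("wrist","w11");relp(6,70,.0922,0)
crop(w,290,90,530,310,3,"c15")
E
```

```text
t: 20.48
tcp_pos: [0.53, 0.0026, 0.0923]
tool_rot: [0.451, 0.545, -0.451, 0.545]
force: [-0.7, 0.0, -1.1]
finger_gap: 0.22
now plate mm [ 5.3 71.6]
t 20.53 tcp [0.53   0.0026 0.0923] yaw_y 0.188 xdir [ 0. -0. -1.] q [-0.21  0.61  1.79  0.    0.74 -0.39] F [-1.4 -0.8 -2.5] gap 0.219
linear cm [0.01 0.07 0.16] twist -0.0
```

View pics/c15.png

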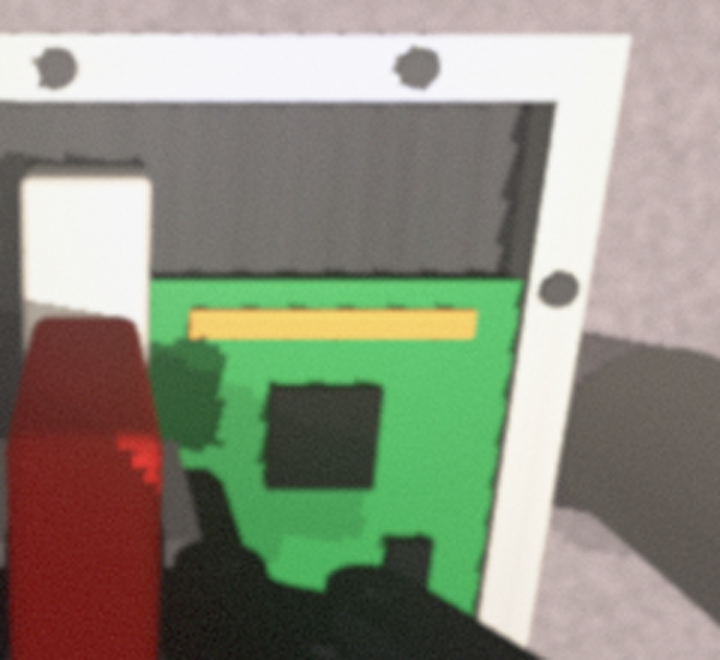

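```bash
python3 -m jog '{"linear":[[0,0.05,0],[0,0.1,0],[0,0.1,0]],"twist":[0,0,0],"claw":[-1,-1,-1]}' 100; python3 -m jog '{"linear":[[0,0.05,0],[0,0.1,0],[0,0.1,0]],"twist":[0,0,0],"claw":[-1,-1,-1]}' 100
```

```text
t: 20.78
tcp_pos: [0.5303, 0.0028, 0.0923]
tool_rot: [0.451, 0.545, -0.451, 0.544]
force: [-2.5, -1.3, -0.5]
finger_gap: 0.223
t: 21.03
tcp_pos: [0.5305, 0.0029, 0.0922]
tool_rot: [0.45, 0.546, -0.452, 0.544]
force: [-4.6, -2.0, 1.6]
finger_gap: 0.221
```

```bash
python3 -m jog '{"linear":[[0,-0.5,0],[0,-1.5,0],[-2,-1.5,0],[-5,-1,1],[-6.5,0,3],[-6.5,1,5.5],[-6.5,2,8],[-6.5,2.8,10],[-6.5,3.3,11.1],[-6.5,3.3,11.1],[-6.5,3.3,11.1],[-6.5,3.3,11.1],[-6.5,3.3,11.1],[-6.5,3.3,11.1],[-6.5,3.3,11.1],[-6.5,3.3,11.1],[-6.5,3.3,11.1],[-6.5,3.3,11.1]],"twist":[0,0,0,0.12,0.24,0.36,0.48,0.6,0.72,0.84,0.96,1.08,1.2,1.32,1.44,1.54,1.571,1.571],"claw":[-1,-1,-1,-1,-1,-1,-1,-1,-1,-1,-1,-1,-1,-1,-1,-1,-1,-1]}' 100
python3 - <<'E'
from h import *
w=snap("wrist","w12");relp(37,-40,.0922)
c=blobs(mask(w,(50,100,60),(75,255,255)),300)[0]
P=(ray(w,c[:,0,:],.058)[:,:2]-X)@A*1000; print(cv2.minAreaRect(P.astype(np.float32)))
E
```

```text
t: 22.53
tcp_pos: [0.5851, -0.0999, 0.1573]
tool_rot: [0.705, 0.066, -0.703, 0.066]
force: [1.2, -1.0, -1.8]
finger_gap: 0.221
now plate mm [ 40.2 -39.4]
t 22.58 tcp [ 0.5851 -0.0999  0.1573] yaw_y -1.3823 xdir [ 0.001  0.    -1.   ] q [-0.36  0.58  1.58  0.    0.98  1.02] F [-0.2 -0.4 -1.8] gap 0.224
linear cm [6.51 0.06 0.33] twist 0.0005
((57.3593864440918, 47.34841537475586), (110.28946685791016, 78.32011413574219), 89.94290161132812)
```

View pics/w12.png

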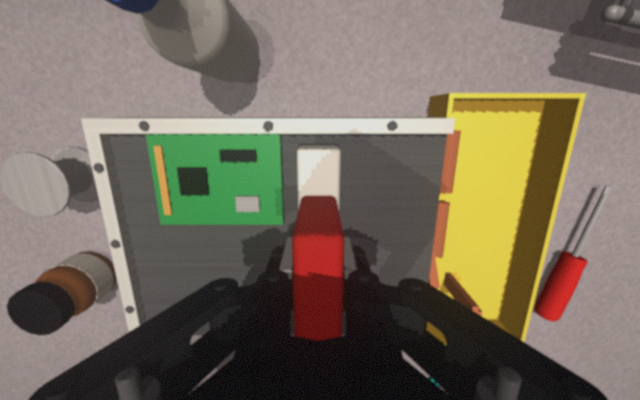

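```bash
python3 -m jog '{"linear":[[2,0,0.3],[4.5,0,0.3],[5.8,0,0.3],[6.3,0,0.3],[6.5,0,0.3],[6.5,0,0.3],[6.5,-0.5,0.3],[6.5,-1.1,0.3],[6.5,-1.7,0.3],[6.5,-2.3,0.3],[6.5,-2.8,0.3],[6.5,-3.3,0.3],[6.5,-3.8,0.3],[6.5,-4.3,0.3],[6.5,-4.7,0.3],[6.5,-5,0.3],[6.5,-5.2,0.3],[6.5,-5.2,0.3]],"twist":[0,0,0,0,0,0,0,0,0,0,0,0,0,0,0,0,0,0],"claw":[-1,-1,-1,-1,-1,-1,-1,-1,-1,-1,-1,-1,-1,-1,-1,-1,-1,-1]}' 100
python3 - <<'E'
from h import *
w=snap("wrist","w13");relp(37,16,.0922)
E
```

```text
t: 24.08
tcp_pos: [0.5721, -0.0487, 0.0922]
tool_rot: [-0.704, -0.067, 0.704, -0.066]
force: [0.5, 0.4, -1.0]
finger_gap: 0.216
now plate mm [36.9 13.3]
t 24.13 tcp [ 0.5719 -0.0487  0.0921] yaw_y -1.3829 xdir [-0.001  0.001 -1.   ] q [-0.28  0.65  1.68  0.    0.81  1.1 ] F [ 0.5 -0.1 -1.5] gap 0.221
linear cm [-0.01 -0.27 -0.01] twist -0.0001
```

View pics/w13.png

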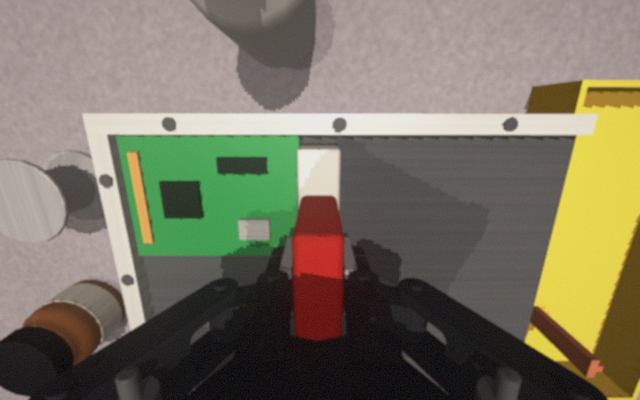

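The board is square along the far fence and 2–3 mm short of the left one (its edge is at x≈118, the fence face at x≈113). I nudge it in by feel.

```bash
python3 -m jog '{"linear":[[0,-0.1,0],[0,-0.2,0],[0,-0.2,0]],"twist":[0,0,0],"claw":[-1,-1,-1]}' 100; python3 -m jog '{"linear":[[0,-0.05,0],[0,-0.1,0],[0,-0.1,0]],"twist":[0,0,0],"claw":[-1,-1,-1]}' 100;  python3 -m jog '{"linear":[[0,-0.05,0],[0,-0.1,0],[0,-0.1,0]],"twist":[0,0,0],"claw":[-1,-1,-1]}' 100
```

```text
t: 24.38
tcp_pos: [0.5717, -0.0472, 0.0921]
tool_rot: [-0.704, -0.066, 0.704, -0.066]
force: [-0.6, -0.6, -1.4]
finger_gap: 0.222
t: 24.63
tcp_pos: [0.5717, -0.0463, 0.0922]
tool_rot: [-0.704, -0.066, 0.704, -0.066]
force: [0.2, -1.4, -2.1]
finger_gap: 0.221
t: 24.88
tcp_pos: [0.5716, -0.0453, 0.0923]
tool_rot: [0.704, 0.066, -0.704, 0.066]
force: [0.2, -1.2, -2.9]
finger_gap: 0.225
```

```bash
python3 -m jog '{"linear":[[0,-0.05,0],[0,-0.1,0],[0,-0.1,0]],"twist":[0,0,0],"claw":[-1,-1,-1]}' 100;  python3 -m jog '{"linear":[[0,-0.05,0],[0,-0.1,0],[0,-0.1,0]],"twist":[0,0,0],"claw":[-1,-1,-1]}' 100
python3 - <<'E'
from h import *
w=snap("wrist","w14");relp(37,16,.0922)
crop(w,70,100,330,280,3,"c16")
E
```

```text
t: 25.13
tcp_pos: [0.5716, -0.0448, 0.0924]
tool_rot: [0.704, 0.066, -0.704, 0.067]
force: [-0.5, -2.6, -2.4]
finger_gap: 0.219
t: 25.38
tcp_pos: [0.5716, -0.0446, 0.0924]
tool_rot: [0.704, 0.066, -0.704, 0.067]
force: [-0.3, -5.6, -3.0]
finger_gap: 0.222
now plate mm [37.3 17.4]
t 25.43 tcp [ 0.5716 -0.0447  0.0925] yaw_y -1.3824 xdir [ 0.001 -0.002 -1.   ] q [-0.27  0.65  1.68 -0.    0.81  1.11] F [-0.  -6.  -2.2] gap 0.218
linear cm [0.03 0.14 0.03] twist 0.0004
```

View pics/c16.png

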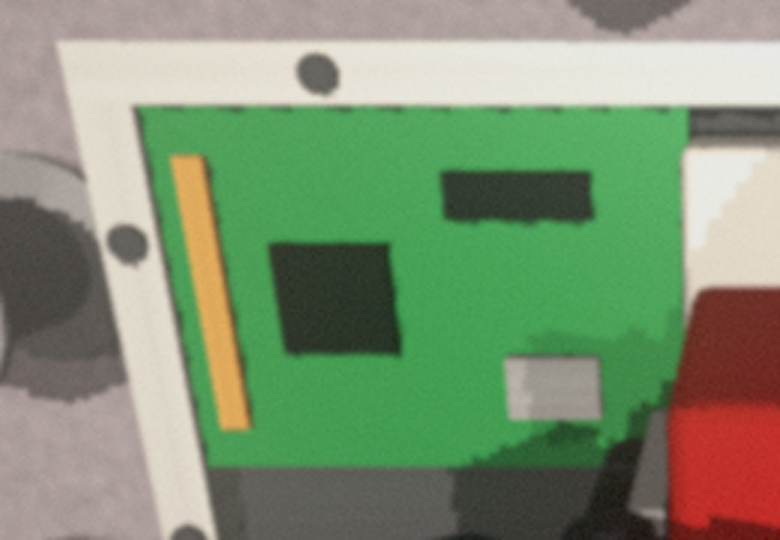

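The board is now against both fences, with no dark gap at its top or left edge, and a 6 N reaction shows contact. I back off, lift and check from above.

```bash
python3 -m jog '{"linear":[[0,0.5,0],[0,1.5,0],[0,3,0],[-3,3,0],[-7,3,0],[-11,3,0],[-14,3,2],[-15.5,3,4],[-16,3,4.5],[-16,3,4.5],[-16,3,4.5]],"twist":[0,0,0,0,0,0,0,0,0,0,0],"claw":[-1,-1,-1,-1,-1,-1,-1,-1,-1,-1,-1]}' 80
python3 - <<'E'
from h import *
w=snap("wrist","w15"); rel((.516,.385,.25),.107-np.pi/2)
crop(w,150,60,400,220,3.2,"c17")
c=blobs(mask(w,(50,100,60),(75,255,255)),300)[0]
P=(ray(w,c[:,0,:],.058)[:,:2]-X)@A*1000; print(cv2.minAreaRect(P.astype(np.float32)))
E
```

```text
t: 26.35
tcp_pos: [0.5329, -0.0818, 0.252]
tool_rot: [0.704, 0.066, -0.704, 0.066]
force: [0.8, 0.5, -2.1]
finger_gap: 0.224
t 26.4 tcp [ 0.5329 -0.0816  0.2513] yaw_y -1.3838 xdir [-0.001  0.001 -1.   ] q [-0.36  0.39  1.62  0.    1.13  1.02] F [ 0.9 -0.3 -1.9] gap 0.22
linear cm [  0.17 -46.16  -7.02] twist 0.08
((57.358978271484375, 83.52581024169922), (109.45589447021484, 78.43861389160156), 89.91311645507812)
```

View pics/w15.png

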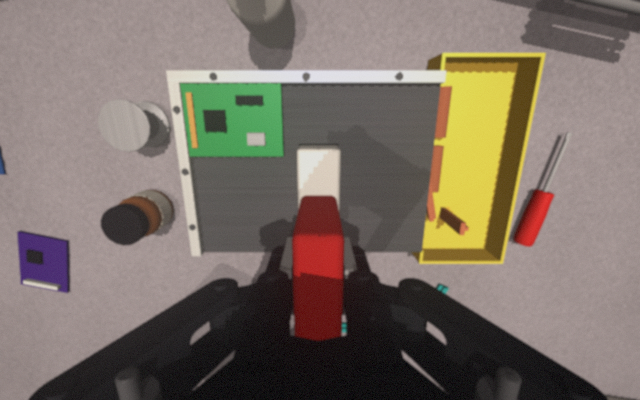

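View pics/c17.png

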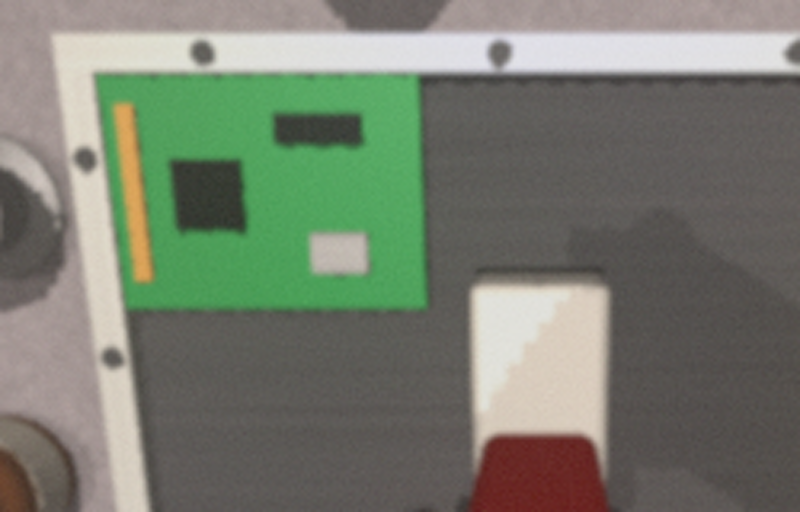

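The board reads (57.4, 83.5) mm in plate axes against a nominal flush position of (58, 83), and it is square. All four offcuts are in the tray. Now I take the scraper back to its pad.

```bash
python3 -m jog '{"linear":[[0,-1.5,-0.5],[0,-4.5,-1],[0,-8.3,-1.6],[0,-12.2,-2.2],[0,-16.1,-2.8],[0,-20,-3.4],[0,-23.9,-4],[0,-27.8,-4.6],[0,-31.7,-5.2],[0,-35.6,-5.8],[0,-39.2,-6.4],[0,-42.5,-6.8],[0,-44.8,-7],[0,-46,-7],[0,-46.2,-7],[0,-46.2,-7],[0,-46.2,-7]],"twist":[0,0.01,0.02,0.03,0.04,0.05,0.06,0.07,0.08,0.08,0.08,0.08,0.08,0.08,0.08,0.08,0.08],"claw":[-1,-1,-1,-1,-1,-1,-1,-1,-1,-1,-1,-1,-1,-1,-1,-1,-1]}' 80
python3 - <<'E'
from h import *
w=snap("wrist","w16"); rel((.515,.3855,.047),.107-np.pi/2)
E
```

```text
t: 27.82
tcp_pos: [0.5153, 0.3843, 0.2514]
tool_rot: [-0.706, -0.037, 0.707, -0.038]
force: [-0.0, -1.1, -0.9]
finger_gap: 0.225
t 27.87 tcp [0.5155 0.384  0.2517] yaw_y -1.4646 xdir [-0.001 -0.001 -1.   ] q [ 0.47  0.53  1.36 -0.    1.25  1.93] F [ 0.2 -0.1 -1.7] gap 0.222
linear cm [ 2.047e+01 -1.800e-01  1.000e-02] twist -0.0008
```

View pics/w16.png

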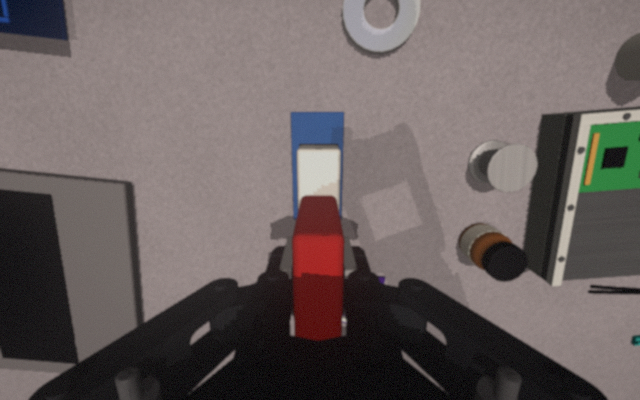

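The foot is centred over the pad and parallel to it (pad at x 291–344, foot at 298–340). I lower it, slowly at the end.

```bash
python3 -m jog '{"linear":[[2,-0.1,0],[5.5,-0.1,0],[9.5,-0.1,0],[13.5,-0.1,0],[16.5,-0.1,0],[18.5,-0.1,0],[19.5,-0.1,0],[20,-0.1,0],[20.3,-0.1,0],[20.4,-0.1,0],[20.4,-0.1,0]],"twist":[0,0,0,0,0,0,0,0,0,0,0],"claw":[-1,-1,-1,-1,-1,-1,-1,-1,-1,-1,-1]}' 80
python3 -m jog '{"linear":[[0.1,0,0],[0.15,0,0],[0.2,0,0],[0.2,0,0]],"twist":[0,0,0,0],"claw":[-1,-1,-1,-1]}' 80
```

```text
t: 28.78
tcp_pos: [0.5162, 0.3869, 0.0498]
tool_rot: [0.707, 0.038, -0.705, 0.038]
force: [0.2, -0.3, -1.9]
finger_gap: 0.221
t: 29.12
tcp_pos: [0.5152, 0.3868, 0.0468]
tool_rot: [0.706, 0.038, -0.706, 0.038]
force: [-0.1, 0.5, -1.4]
finger_gap: 0.223
```

```bash
python3 -m jog '{"linear":[[0.05,0,0],[0.1,0,0],[0.15,0,0],[0.15,0,0]],"twist":[0,0,0,0],"claw":[-1,-1,-1,-1]}' 80
```

```text
t: 29.45
tcp_pos: [0.5151, 0.3867, 0.045]
tool_rot: [-0.706, -0.038, 0.706, -0.038]
force: [-0.2, 1.1, 0.7]
finger_gap: 0.217
```

```bash
python3 -m jog '{"linear":[[0,0,0],[0,0,0],[0,0,0],[0,0,0],[0,0,0],[0,0,0],[0,0,0],[0,0,0],[0,0,0],[-1,0,0],[-3,0,0],[-6,0,0],[-10,0,0],[-14,0,0],[-18,0,0],[-20,0,0],[-20,0,0],[-20,0,0]],"twist":[0,0,0,0,0,0,0,0,0,0,0,0,0,0,0,0,0,0],"claw":[-0.4,-0.2,0,0.3,0.6,1,1,1,1,1,1,1,1,1,1,1,1,1]}' 40
python3 - <<'E'
from h import *
w=snap("wrist","w17"); rel((.515,.3855,.3),.107-np.pi/2); h=hsv(w)
def rect(P,n):
    r=cv2.minAreaRect(P[:,:2].astype(np.float32)); bx=cv2.boxPoints(r); e=max([bx[1]-bx[0],bx[2]-bx[1]],key=np.linalg.norm); print(n,np.round(r[0],4),np.round(r[1],4),"yaw",round(float(np.arctan(e[1]/e[0])),4))
b=[c for c in blobs(mask(w,(100,90,40),(120,255,255)),200) if 250<cv2.boundingRect(c)[0]<350]
rect(ray(w,np.vstack(b)[:,0],.004),"pad"); x,y,W,H=cv2.boundingRect(np.vstack(b))
m=cv2.inRange(h,np.array((0,0,140)),np.array((179,60,255))); k=np.zeros_like(m);k[y+2:y+H-2,x+2:x+W-2]=m[y+2:y+H-2,x+2:x+W-2]
f=np.vstack(blobs(k,20)); rect(ray(w,f[:,0],.032),"foot")
r=[c for c in blobs(mask(w,(0,150,120),(6,255,255)),60)]; rect(ray(w,r[0][:,0],.09),"handletop")
q=snap("side"); crop(q,180,120,420,300,3.3,"c18"); p=snap("scene"); crop(p,190,130,490,300,2.6,"c19")
E
```

```text
t: 30.95
tcp_pos: [0.5157, 0.387, 0.2474]
tool_rot: [0.708, 0.039, -0.705, 0.037]
force: [-0.4, 0.4, -0.0]
finger_gap: 0.998
t 31.0 tcp [0.5146 0.3864 0.2453] yaw_y -1.4629 xdir [ 0.  0. -1.] q [ 0.47  0.54  1.37 -0.    1.23  1.93] F [-0.4 -0.3 -0.5] gap 0.999
linear cm [-5.47  0.09 -0.03] twist 0.0009
pad [0.5155 0.3853] [0.1455 0.0674] yaw 0.1084
foot [0.5154 0.387 ] [0.1079 0.0234] yaw 0.1035
handletop [0.5163 0.3869] [0.0572 0.0164] yaw 0.1079
```

View pics/w17.png

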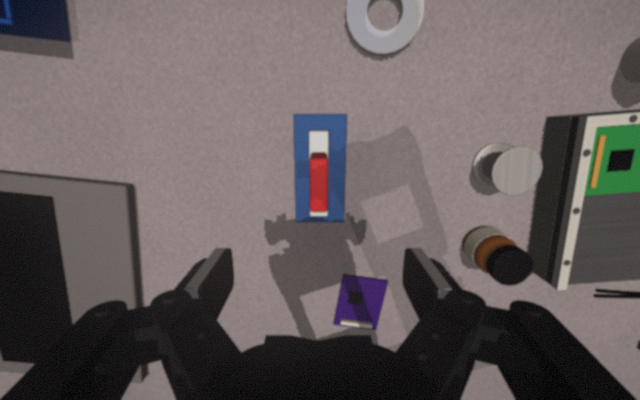

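View pics/c18.png

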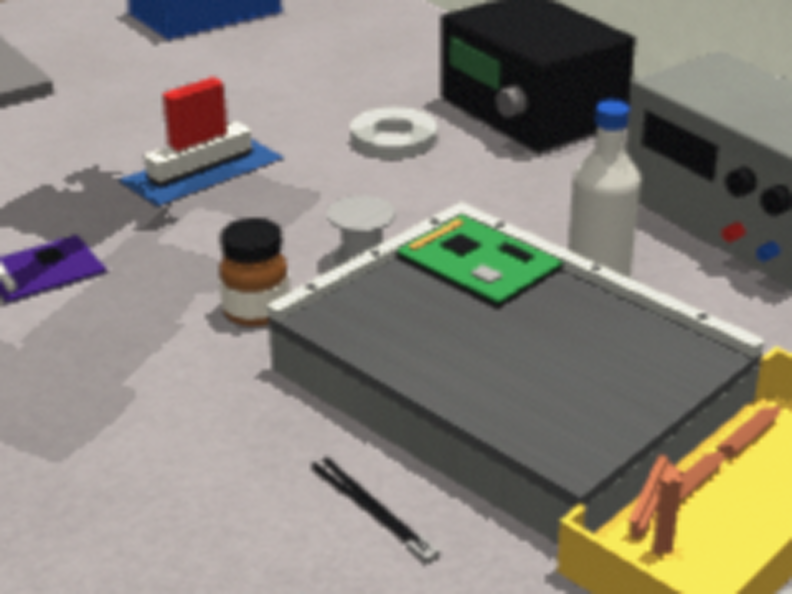

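View pics/c19.png

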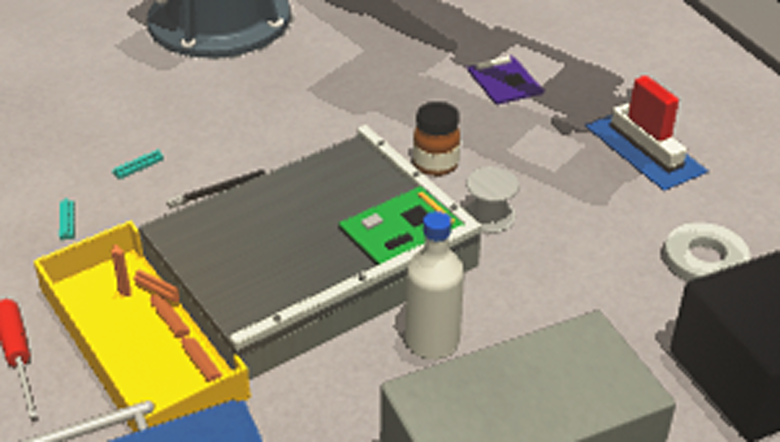

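```bash
python3 - <<'E'
from h import *
p=snap("scene");q=snap("side")
def tri(u,v):
    M=[np.asarray(c["camera_matrix"])@np.c_[c["R"],c["t"]] for c in(p,q)]
    x=cv2.triangulatePoints(M[0],M[1],np.array(u,float).reshape(2,1),np.array(v,float).reshape(2,1))[:,0]; x=x[:3]/x[3]
    return np.round(np.r_[(x[:2]-X)@A*1000,(x[2]-.05)*1000],0),np.round(proj(p,x)-u,1)
print("chip1",tri((250,240),(377.3,270.6))); print("chip0",tri((236.5,234.2),(382.1,275.2)))
print(manip.sense()["force"])
E
```

```text
chip1 (array([ -45., -162.,  -32.]), array([[-0.5,  0.5]]))
chip0 (array([ -68., -189.,  -14.]), array([[-0.4,  0.4]]))
[-0.76462526 -0.14871313 -0.60496035]
```

```bash
python3 - <<'E'
from station import manip
print(manip.sense()["t"]); print(manip.sign_off())
E
```

```text
31.2
the job is handed in; nothing more can be done
None
```

I swept all four copper offcuts into the tray, pushed the board into the corner, put the scraper back on its pad and handed the job in at 31.2 s. No verdict was reported.

**Offcuts:** two strokes with the scraper put all four in the tray. One stands nearly on end, with its centre about 14 mm below the plate top, and one leans with its centre about 32 mm below. The limit is 6 mm, and both centres are inside the tray outline. The other two lie flat.

**Board:** I pushed it +x and then +y until it stopped, with about 5–6 N of resistance each time. From above it measured (57.4, 83.5) mm in plate axes, against a flush position of (58, 83), and it was square to well under 0.01 rad. That agrees within the 2 mm camera calibration.

**Scraper:** it stands upright, about 2 mm from the pad's centre and within 0.01 rad of its length. The gripper is open and about 20 cm clear, with no force on it.

**Bystanders:** the last pictures show them where they started. I judged that by eye and did not measure each one. No check failed or disagreed. The one oddity is the offcut standing on end, which was steady from the sweep to the last picture.

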